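Secure the figures in their transport carriers

TASK

Pack the plaster figures standing loose on the bench for transport. For each, open the carrier whose lane fits its round base (push the sprung stud in and turn it a quarter turn anticlockwise until it springs up), slide the figure upright between the converging rails and under the lip until it is fully home against the stop, then push the stud in again and turn it a quarter turn clockwise until it locks with its wing across the lane behind the base. Two or three figures may be there, a carrier without one does not matter, and the other things on the bench stay where they are.

Things in the scene. Friction and masses are not known exactly. Their poses are not given: they have to be found in the camera images.
- fig_small: small figure, may be absent: an owl: plain round trunk with a ball head, plaster, 64.5 mm tall, upright on a round wooden base 40 mm wide and 16 mm thick. Trunk (16 to 52 mm up) round, 23 mm across, to grip from any side. Origin: centre of the underside, z up
- home_small (a point): small carrier, fixed: base's underside centre when home, on the 8 mm plywood plate. x along the lane to its stop, z up. In mm from here: rails 12 high, 68 apart at the mouth x=-30, 43 from x=-4 on; stop at x=20; lip on it 18.5 to 23 up, 30 wide, over the lane's last 5: slide the base under it. Plate x -95 to 36, y -80 to 44. Stud axis (-28, -60), its housing 34 wide, 12 high
- grip_small (a point): small carrier's stud: upright steel bar 14 mm long along this point's x, 10 mm wide along y, from 15 mm below this point to 9 above. The point is on the stud's vertical axis, 47.5 mm above the plate when free, and moves with it. Pressing it in: 4 N at first, 11 N at the bottom, 11.5 mm in; from 9 mm in it can turn. Locked it rests 2 mm in
- foot_small (a point): underside centre of the 8 x 8 mm foot on the small carrier's wing, 12.5 mm above the plate free, 10.5 mm locked. The wing, 8 mm wide, its top 19 mm below the grip point, runs 60 mm from the stud's axis along the grip's -x: open it points to the lane's -x, locked to its +y, the foot behind the base
- stud_small (a joint): turn of the stud, rad: 0 open, 1.57 (quarter turn clockwise from above) locked, end stops at -0.05 and 1.62; starts locked. Turns easily, only while pressed 9 mm in or more; let go at 1.57 it springs up to 2 mm in, into a notch: locked; let go at 0 it springs right up, free; between, it stays 9 mm in
- fig_medium: medium figure, may be absent: a bust in a flat round hat, plaster, 68 mm tall, upright on a round wooden base 50 mm wide and 16 mm thick. Trunk (16 to 46 mm up) round, 28 mm across, to grip from any side. Origin: centre of the underside, z up
- home_medium (a point): medium carrier, fixed: base's underside centre when home, on the 8 mm plywood plate. x along the lane to its stop, z up. In mm from here: rails 12 high, 78 apart at the mouth x=-35, 53 from x=-4 on; stop at x=25; lip on it 18.5 to 23 up, 30 wide, over the lane's last 5: slide the base under it. Plate x -100 to 41, y -85 to 49. Stud axis (-33, -65), its housing 34 wide, 12 high
- grip_medium (a point): medium carrier's stud: upright steel bar 14 mm long along this point's x, 10 mm wide along y, from 15 mm below this point to 9 above. The point is on the stud's vertical axis, 47.5 mm above the plate when free, and moves with it. Pressing it in: 4 N at first, 11 N at the bottom, 11.5 mm in; from 9 mm in it can turn. Locked it rests 2 mm in
- foot_medium (a point): underside centre of the 8 x 8 mm foot on the medium carrier's wing, 12.5 mm above the plate free, 10.5 mm locked. The wing, 8 mm wide, its top 19 mm below the grip point, runs 65 mm from the stud's axis along the grip's -x: open it points to the lane's -x, locked to its +y, the foot behind the base
- stud_medium (a joint): turn of the stud, rad: 0 open, 1.57 (quarter turn clockwise from above) locked, end stops at -0.05 and 1.62; starts locked. Turns easily, only while pressed 9 mm in or more; let go at 1.57 it springs up to 2 mm in, into a notch: locked; let go at 0 it springs right up, free; between, it stays 9 mm in
- fig_large: large figure, may be absent: a little round tower with a cone roof, plaster, 68 mm tall, upright on a round wooden base 60 mm wide and 16 mm thick. Trunk (16 to 50 mm up) round, 32 mm across, to grip from any side. Origin: centre of the underside, z up
- home_large (a point): large carrier, fixed: base's underside centre when home, on the 8 mm plywood plate. x along the lane to its stop, z up. In mm from here: rails 12 high, 88 apart at the mouth x=-40, 63 from x=-4 on; stop at x=30; lip on it 18.5 to 23 up, 30 wide, over the lane's last 5: slide the base under it. Plate x -105 to 46, y -90 to 54. Stud axis (-38, -70), its housing 34 wide, 12 high
- grip_large (a point): large carrier's stud: upright steel bar 14 mm long along this point's x, 10 mm wide along y, from 15 mm below this point to 9 above. The point is on the stud's vertical axis, 47.5 mm above the plate when free, and moves with it. Pressing it in: 4 N at first, 11 N at the bottom, 11.5 mm in; from 9 mm in it can turn. Locked it rests 2 mm in
- foot_large (a point): underside centre of the 8 x 8 mm foot on the large carrier's wing, 12.5 mm above the plate free, 10.5 mm locked. The wing, 8 mm wide, its top 19 mm below the grip point, runs 70 mm from the stud's axis along the grip's -x: open it points to the lane's -x, locked to its +y, the foot behind the base
- stud_large (a joint): turn of the stud, rad: 0 open, 1.57 (quarter turn clockwise from above) locked, end stops at -0.05 and 1.62; starts locked. Turns easily, only while pressed 9 mm in or more; let go at 1.57 it springs up to 2 mm in, into a notch: locked; let go at 0 it springs right up, free; between, it stays 9 mm in
- pot_a: bystander: paint pot, 36 mm wide, 42 mm tall
- pot_b: bystander: paint pot, 36 mm wide, 42 mm tall
- mug: bystander: mug, 80 mm wide, 90 mm tall
- tape: bystander: cardboard ring, 84 mm wide, 20 mm tall
- blank_base: bystander: empty wooden base, 52 mm wide, 16 mm thick
- palette: bystander: small white dish, 90 mm wide, 20 mm tall
Not all that is in view belongs to the job. Leave any black look-alike of the fig_large alone. Leave any yellow look-alike of the part that bears home_medium alone.

How it is judged:
By the outcome, as a careful person would: the job done as asked, in the order asked, and still so for the second after the job is handed in, with the robot touching nothing.
Of fig_small, fig_medium, fig_large only 2 to 3 are there at a start; the rules pass over those that are not, and their reading is None.
At some moment in a run one of fig_small, fig_medium, fig_large may be knocked a few centimetres aside while the robot is not near it.
Once in a run the grip may slacken for a moment while it holds something.
It also fails if it takes over 210 s, if anything falls off the work surface, if the arm or the gripper's body presses on something with over 40 N, if the wrist force passes 120 N, or if a joint passes its speed limit or range.

ROBOT

A 7-joint arm with a two-finger parallel gripper is mounted at the origin on the work surface. World frame = base frame: x ahead of the robot, y to its left, z up, the work surface at z = 0. Lengths are in m, angles in rad, forces in N, time in s.
With the tool pointing down it reaches from about 0.35 to 0.9 m from the base axis. Payload 7.2 kg.
Tool frame: the origin (TCP) lies midway between the tips of the shut fingers; the grasp point (between the pads) lies 19 mm behind it; z points along the fingers, y is the line along which they close (so a half turn about z gives the same grasp; the last joint's range is limited). The gripper opens to 85 mm and grips with 20 to 120 N. Pads are 22 mm wide; open, the fingers measure 114 mm over their backs; the gripper's body (76 mm by 85 mm) begins 54 mm behind the grasp point. The pads swing forward as they close: fully open they stand 13 mm farther back than shut.
Start: joints at [-1.31, 0.411, -0.013, 1.596, 0.006, 1.134, -0.082], TCP at [0.202, 0.592, 0.231] pointing down, gripper open.
Joint ranges: [-2.95, 2.95], [-0.29, 1.99], [-1.47, 1.44], [0.14, 2.54], [-1.03, 4.17], [0.13, 1.85], [-2.86, 2.86]. Speed limits (rad/s): [2.39, 2.39, 3.01, 3.01, 3.14, 3.14, 3.14].

INTERFACE

Orientations are given as a rotation vector (axis times angle).
In Python, from plant import ctrl gives the robot as it stands.
- The arm moves only by the tool send_rows, never from a script. Its argument "steps" is a list of rows, each a list of 5 numbers: the shift along the tool's x, y, z each as a share of 0.05 m, from -1 to 1, then the turn about the tool's z as a share of 5 degrees, from -1 to 1, then the gripper command: -1 is fully open, 1 is shut, values between are in proportion. A call has 1 to 20 rows; each row shifts and turns the commanded pose from where the row before left it, along the tool's axes as they then stand; what a row does not reach is not made up. A row lasts 1/8 s, in which the tool goes at most 62.5 mm and 10.7 degrees, less where a joint would pass 70% of its speed; a pose out of reach is approached as far as the arm can. A call with a number of a shift or a turn outside -1 to 1 is refused whole. A call with a gripper value outside its range is refused whole. The fingers move at their own pace and stop on an object; "squeeze" is the grip in N (left out, the last holds). Time passes only in rows, so rows that do not move let the fingers close. It gives the time, the measured TCP pose, the force, the opening and the grip force at its end, in the units of the state.
- ctrl.get_state(): the state, without advancing time (a new reading comes with each control period).
- ctrl.snapshot(name): name is "scene" or "top"; returns the picture (400x640x3 uint8, red, green, blue); there is no depth.
- ctrl.camera_info(name): a dict with "fx", "fy", "cx", "cy" (pixels), "distortion" ([k1, k2, p1, p2, k3] as OpenCV has them; the pictures are not rectified), "eye" and "rotation" of the camera in the world. Camera axes: x right, y down, z forward; pixel columns grow to the right and rows downward; lengths in m; the calibration is good to about 2 mm. A picture is of the moment at which its call begins. camera_info takes no time and is no camera call.
- ctrl.sign_off(): hands the job in; it is judged then, once.
Trained networks look in the newest picture that a camera, given by its name, has taken for a name from the list of things; names that differ only in an ending like _2 or _b are one class to them, and where a whole thing is asked for, a point or a joint stands for the part that bears it (a point fixed in the world has none). Each returns a list of dicts, best first, with "conf" (0 to 1); they miss things now and then, are a little off and sometimes report something else, mostly with a low value. They report only what shows in the picture. A call takes as long as a camera call. They do not tell look-alikes from the thing itself.
- ctrl.search_frame(thing, camera): "rect" ([centre column, centre row, width, height] in pixels, round what is visible of it).
- ctrl.silhouettes(thing, camera): "pixels" (400x640 bool, what is visible of it) and "rect" ([centre column, centre row, width, height] in pixels, round what is visible of it).
The state is a dict: "time": time; "qpos": joint angles; "joint_vel": joint speeds; "effort": joint torques, N m; "position": TCP position; "tool_rot": TCP orientation; "contact_force": force on the tool from outside, world axes, zero at the start; "torque": the same for the moment, N m; "width": opening from 0.0 (shut) to 1.0 (fully open); "grip_force": force on a finger pad.
Only numpy, scipy, OpenCV 4.12 (cv2) and the standard library are available. Lean on these libraries where they do the work, as an engineer would, in place of code of your own. Each camera call takes 0.05 s, during which the arm holds its last target. There are 200 camera calls.

## Working session

There is one attempt and no reset: what is moved stays moved. The work goes in short steps, Python scripts to look and compute and a tool call to move; the robot and the scene stay as the last step left them, time stands still between calls to the robot, and variables do not carry over. Pictures are saved under pics/ and viewed, at most 14 in all, crops included, and the job is handed in when it is done.

Besides the shell and the picture viewer there is one more tool, called after ">>>" as a command line: name --pt "numbers of a row" for each row, then --argument value for the rest. send_rows: Moves the arm, as the interface text tells. Its arguments: {"type":"object","properties":{"steps":{"type":"array"},"squeeze":{"type":"number"}},"required":["steps"]}

```bash
ls; mkdir -p pics; python3 - <<'E'
from plant import ctrl
import cv2
print(ctrl.get_state())
for n in("scene","top"):
    im=ctrl.snapshot(n); cv2.imwrite(f"pics/{n}0.png",im[:,:,::-1]); print(n,ctrl.camera_info(n))
E
```

```text
pics
{'time': 0.0, 'qpos': array([-1.310181  ,  0.41189363, -0.01269424,  1.59704953,  0.00563322,
        1.13430122, -0.08219445]), 'joint_vel': array([-0.0008311 , -0.00150442,  0.0018481 ,  0.00193068, -0.0016731 ,
        0.00020553, -0.00111709]), 'effort': array([ 6.54583419e-04, -6.00614977e+01,  6.82544466e-01, -2.99414581e+01,
        1.39042240e-02,  1.07961716e-02, -2.09137301e-05]), 'position': array([0.20172518, 0.59102458, 0.23045484]), 'tool_rot': array([-5.14116105e-01, -3.09912394e+00,  2.53242062e-03]), 'contact_force': array([ 0.43819565, -0.26425015,  0.07304778]), 'torque': array([-0.02258   ,  0.01901523,  0.01343797]), 'grip_force': 0.0, 'width': 1.00207915057496}
scene {'fx': 394.5814775791183, 'fy': 394.5814775791183, 'cx': 325.6606640847345, 'cy': 206.07429825695567, 'distortion': array([0.02359062, 0.        , 0.        , 0.        , 0.        ]), 'eye': array([1.25834582, 0.41979128, 0.70231632]), 'rotation': array([-1.21968514, -2.08653846,  1.07422975])}
top {'fx': 422.32075940410795, 'fy': 422.32075940410795, 'cx': 317.98472598601353, 'cy': 199.57216441900593, 'distortion': array([-0.10057548,  0.        ,  0.        ,  0.        ,  0.        ]), 'eye': array([0.24739332, 0.01647365, 1.44648786]), 'rotation': array([-2.16585373,  2.13292289, -0.19430423])}
```

View pics/scene0.png

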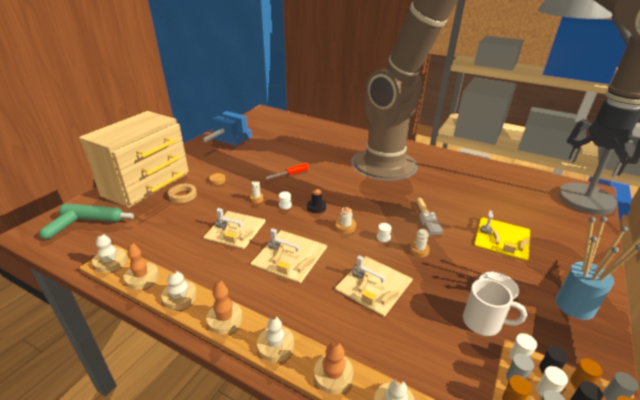

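View pics/top0.png

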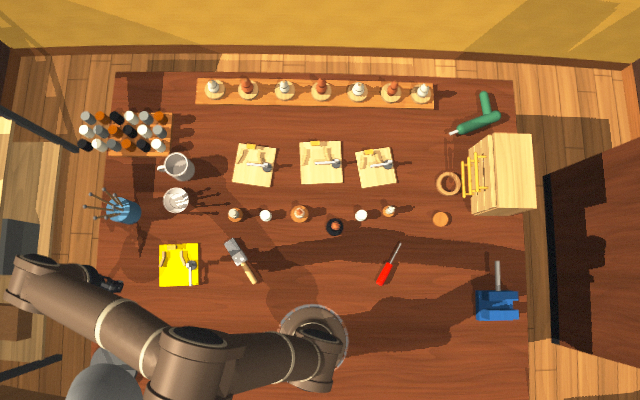

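```bash
cat > h.py <<'E'
import numpy as np, cv2
from plant import ctrl
from scipy.spatial.transform import Rotation as R
def cam(n):
    c=ctrl.camera_info(n); K=np.array([[c['fx'],0,c['cx']],[0,c['fy'],c['cy']],[0,0,1]])
    return K,np.array(c['distortion']),np.array(c['eye']),R.from_rotvec(c['rotation']).as_matrix()
def p2w(n,uv,z):
    K,D,e,M=cam(n); q=cv2.undistortPoints(np.array(uv,float).reshape(-1,1,2),K,D).reshape(-1,2)
    d=np.c_[q,np.ones(len(q))]@M.T
    return e+d*((z-e[2])/d[:,2])[:,None]
def w2p(n,P):
    K,D,e,M=cam(n); rv=cv2.Rodrigues(M.T)[0]
    return cv2.projectPoints(np.array(P,float).reshape(-1,3),rv,-M.T@e,K,D)[0].reshape(-1,2)
E
python3 - <<'E'
from h import *
im={n:ctrl.snapshot(n)[:,:,::-1] for n in("top","scene")}
a=cv2.resize(im["top"][135:245,215:415],(800,440),interpolation=cv2.INTER_CUBIC)
cv2.imwrite("pics/t1.png",a)
b=cv2.resize(im["scene"][165:325,190:450],(800,492),interpolation=cv2.INTER_CUBIC)
cv2.imwrite("pics/s1.png",b)
for t in["fig_small","fig_medium","fig_large","home_small","home_medium","home_large"]:
    try:
        for n in("top","scene"):
            for d in ctrl.silhouettes(t,n)[:3]:
                u,v,w,h=d['rect']
                print(t,n,round(d['conf'],2),np.round(d['rect'],1),p2w(n,[[u,v]],.008)[0].round(3), int(d['pixels'].sum()))
    except Exception as ex: print(t,ex)
E
```

```text
fig_small top 0.64 [388.2 213.6  10.7  10.7] [ 0.432 -0.258  0.008] 110
fig_small scene 0.66 [255.9 192.6  12.7  23.2] [ 0.418 -0.277  0.008] 192
fig_small scene 0.53 [285.4 241.   27.1  24.8] [ 0.573 -0.061  0.008] 153
fig_medium top 0.68 [234.8 214.9  12.7  15.4] [0.419 0.27  0.008] 177
fig_medium scene 0.74 [369.8 269.1  26.7  28.9] [0.558 0.183 0.008] 189
fig_medium scene 0.57 [418.8 242.3  16.6  24. ] [0.393 0.258 0.008] 345
fig_medium scene 0.36 [499.7 282.7  41.1  27.2] [0.442 0.476 0.008] 325
fig_large top 0.54 [336.2 226.1  15.2  18. ] [ 0.386 -0.078  0.008] 263
fig_large top 0.49 [300.1 214.1  15.3  22.3] [0.425 0.046 0.008] 255
fig_large scene 0.7 [345.4 221.1  22.1  20.1] [0.409 0.04  0.008] 391
fig_large scene 0.69 [315.5 201.8  20.4  22.5] [ 0.366 -0.085  0.008] 314
home_small top 0.81 [375.1 167.1  41.9  37.6] [ 0.596 -0.214  0.008] 1283
home_small scene 0.87 [234.7 228.6  60.7  37.1] [ 0.6   -0.214  0.008] 1408
home_medium top 0.79 [177.6 263.2  38.8  46.4] [0.25  0.458 0.008] 1652
home_medium top 0.76 [254.7 165.1  43.6  45.1] [0.595 0.208 0.008] 1508
home_medium top 0.49 [319.  162.4  44.7  41.9] [ 0.609 -0.016  0.008] 1631
home_medium scene 0.93 [501.4 235.2  56.4  46.7] [0.244 0.451 0.008] 1613
home_medium scene 0.55 [373.5 287.6  73.6  59.4] [0.612 0.216 0.008] 2555
home_large top 0.67 [321.1 161.4  42.7  42.1] [ 0.612 -0.024  0.008] 1667
home_large scene 0.82 [289.6 256.2  81.4  52.6] [ 0.619 -0.018  0.008] 2331
```

View pics/t1.png

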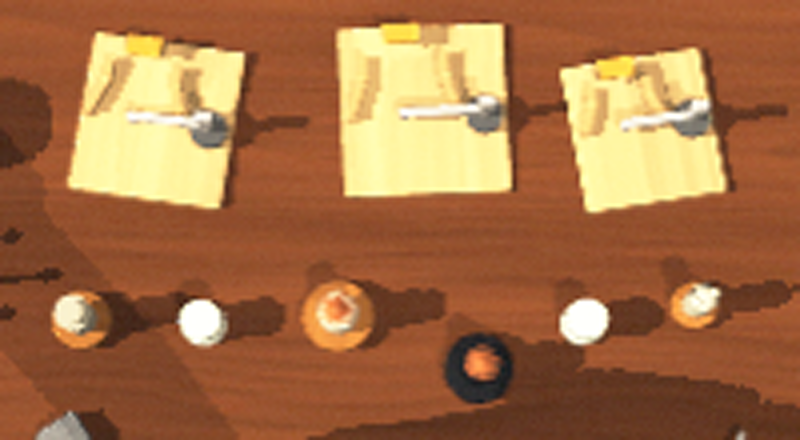

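View pics/s1.png

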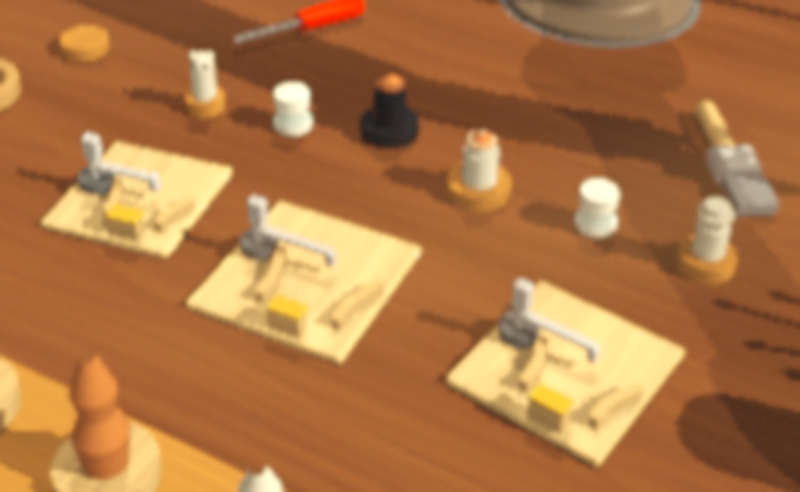

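```bash
cat >> h.py <<'E'
from scipy.optimize import least_squares
S={'small':(-95,36,-80,44),'medium':(-100,41,-85,49),'large':(-105,46,-90,54)}
RAD={'small':.020,'medium':.025,'large':.030}
STUD={'small':(-.028,-.060),'medium':(-.033,-.065),'large':(-.038,-.070)}
def blob(im,box,f):
    x0,y0,x1,y1=box; k=4
    a=cv2.resize(im[y0:y1,x0:x1],None,fx=k,fy=k,interpolation=cv2.INTER_CUBIC)
    m=f(cv2.cvtColor(a,cv2.COLOR_RGB2HSV).astype(int)).astype(np.uint8)
    m=cv2.morphologyEx(m,cv2.MORPH_OPEN,np.ones((5,5)))
    n,l,s,_=cv2.connectedComponentsWithStats(m); i=1+s[1:,4].argmax()
    c=np.vstack([q[:,0] for q in cv2.findContours((l==i).astype(np.uint8),0,1)[0]])
    hull=cv2.convexHull(c)[:,0].astype(float)
    p=np.vstack([a+(b-a)*np.linspace(0,1,12,False)[:,None] for a,b in zip(hull,np.roll(hull,-1,0)) if 1])
    d=np.r_[0,np.cumsum(np.linalg.norm(np.diff(p,axis=0),axis=1))]; t=np.linspace(0,d[-1],160)
    p=np.c_[np.interp(t,d,p[:,0]),np.interp(t,d,p[:,1])]
    return (p+.5)/k-.5+[x0,y0]
def plate(n,im,box,s):
    P=p2w(n,blob(im,box,lambda h:(h[...,0]>18)&(h[...,0]<34)&(h[...,1]<150)&(h[...,2]>170)),.008)[:,:2]
    x0,x1,y0,y1=np.array(S[s])/1e3; c=np.array([(x0+x1)/2,(y0+y1)/2]); hw=np.array([(x1-x0)/2,(y1-y0)/2])
    def r(v):
        q=(P-v[:2])@np.array([[np.cos(v[2]),-np.sin(v[2])],[np.sin(v[2]),np.cos(v[2])]])-c
        d=np.abs(q)-hw; return 1e3*np.where(d.max(1)>0,np.hypot(*np.maximum(d,0).T),d.max(1))
    best=min((least_squares(r,[*P.mean(0)-0*c,a],loss='soft_l1') for a in(-.2,0,.2)),key=lambda o:o.cost)
    return best.x,np.sqrt(np.mean(r(best.x)**2))
def base(n,im,box,s):
    P=p2w(n,blob(im,box,lambda h:(h[...,0]>6)&(h[...,0]<22)&(h[...,1]>110)&(h[...,2]>165)),.016)[:,:2]
    o=least_squares(lambda v:1e3*(np.hypot(*(P-v).T)-RAD[s]),P.mean(0),loss='soft_l1')
    return o.x,np.sqrt(np.mean(o.fun**2)),1e3*cv2.minEnclosingCircle((P*1).astype(np.float32))[1]
E
python3 - <<'E'
from h import *
t=ctrl.snapshot("top"); s=ctrl.snapshot("scene")
for k,bt,bs in(('small',(350,143,402,192),(200,205,270,255)),('medium',(228,138,282,192),(330,250,420,320)),('large',(294,136,348,188),(245,225,335,290))):
    for n,im,b in(("top",t,bt),("scene",s,bs)):
        v,e=plate(n,im,b,k); print(k,n,v.round(4),'rms mm',e.round(2))
for k,bt,bs in(('small',(378,200,400,222),(245,175,268,210)),('medium',(224,204,246,228),(405,220,435,262)),('large',(286,200,314,228),(330,205,362,240))):
    for n,im,b in(("top",t,bt),("scene",s,bs)): print(k,n,base(n,im,b,k))
E
```

```text
small top [ 0.6208 -0.1897  0.1873] rms mm 9.19
small scene [ 0.6224 -0.1948  0.2233] rms mm 8.71
medium top [ 0.6282  0.2258 -0.129 ] rms mm 0.37
medium scene [ 0.6305  0.2256 -0.1297] rms mm 1.51
large top [ 0.6388 -0.0021  0.0606] rms mm 0.63
large scene [ 0.6408 -0.0024  0.0579] rms mm 2.04
small top (array([ 0.43872717, -0.25371685]), np.float64(2.44875412796227), 20.92248946428299)
small scene (array([ 0.44446454, -0.25160235]), np.float64(9.665578275762291), 34.35700759291649)
medium top (array([0.38890874, 0.27553422]), np.float64(8.450984907760011), 22.755853831768036)
medium scene (array([0.42918077, 0.27895544]), np.float64(4.189082458876495), 30.415350571274757)
large top (array([0.42524611, 0.05161806]), np.float64(0.894292064310591), 31.75816684961319)
large scene (array([0.43376765, 0.05002302]), np.float64(41.545750176457496), 86.2346664071083)
```

```bash
sed -i "s/n,l,s,_=cv2.connectedComponentsWithStats(m); i=1+s\[1:,4\].argmax()/n,l,s,_=cv2.connectedComponentsWithStats(m); ok=np.r_[False,s[1:,4]>.15*s[1:,4].max()]/; s/(l==i).astype/ok[l].astype/" h.py
python3 - <<'E'
from h import *
t=ctrl.snapshot("top"); 
v,e=plate("top",t,(350,143,402,192),'small'); print(v,e)
h=cv2.cvtColor(t,cv2.COLOR_RGB2HSV)
for c in((228,247,219),(380,400,213)):
    print([tuple(int(q) for q in h[c[2],x]) for x in range(c[0],c[1])])
E
```

```text
[ 0.62189683 -0.19099854  0.17889508] 0.9087724431188735
[(10, 172, 138), (12, 182, 185), (14, 182, 228), (13, 183, 230), (14, 183, 229), (14, 183, 230), (14, 185, 232), (14, 180, 230), (14, 183, 227), (14, 185, 229), (13, 179, 229), (14, 182, 227), (13, 184, 188), (11, 164, 84), (7, 147, 78), (13, 180, 71), (11, 164, 73), (10, 164, 70), (9, 175, 92)]
[(11, 186, 93), (11, 179, 137), (11, 179, 178), (14, 184, 238), (16, 177, 248), (15, 172, 247), (17, 128, 247), (20, 77, 239), (21, 67, 227), (20, 71, 209), (20, 67, 174), (15, 102, 168), (13, 162, 178), (13, 179, 168), (11, 170, 120), (10, 164, 107), (10, 173, 103), (10, 171, 103), (11, 180, 153), (10, 176, 161)]
```

```bash
sed -i "s/(h\[...,0\]>6)&(h\[...,0\]<22)&(h\[...,1\]>110)&(h\[...,2\]>165)/(h[...,0]>11)\&(h[...,0]<22)\&(h[...,1]>90)\&(h[...,2]>160)/" h.py
python3 - <<'E'
from h import *
t=ctrl.snapshot("top"); s=ctrl.snapshot("scene")
for k,bt,bs in(('small',(378,200,400,222),(245,190,268,210)),('medium',(224,204,246,228),(405,235,435,262)),('large',(286,200,314,228),(330,212,362,240))):
    for n,im,b in(("top",t,bt),("scene",s,bs)): print(k,n,base(n,im,b,k))
for k,v in dict(small=(.6219,-.1910,.179),medium=(.6282,.2258,-.129),large=(.6388,-.0021,.0606)).items():
    c,q=np.cos(v[2]),np.sin(v[2]); a,b=STUD[k]; X=[v[0]+c*a-q*b,v[1]+q*a+c*b]
    print(k,'stud',np.round(X,4),w2p("top",[[*X,.0625]]).round(1),w2p("scene",[[*X,.0625]]).round(1))
E
```

```text
small top (array([ 0.43904059, -0.25409816]), np.float64(1.8955486403648008), 21.238630637526512)
small scene (array([ 0.44372094, -0.25393313]), np.float64(24.97202288618397), 61.62857636809349)
medium top (array([0.41875042, 0.2698822 ]), np.float64(3.0007310866558874), 25.374041870236397)
medium scene (array([0.42901938, 0.2781868 ]), np.float64(4.361070882802941), 32.816000282764435)
large top (array([0.42575895, 0.05085363]), np.float64(0.6116573545288343), 31.233815476298332)
large scene (array([0.44000319, 0.05482667]), np.float64(35.726779408423155), 79.30435985326767)
small stud [ 0.605 -0.255] [[389.7 160.9]] [[219.8 209.6]]
medium stud [0.5871 0.1656] [[265.3 163.7]] [[360.4 257.2]]
large stud [ 0.6051 -0.0743] [[336.6 159.8]] [[273.6 230. ]]
```

```bash
cat >> h.py <<'E'
C=dict(small=(.6219,-.1910,.179),medium=(.6282,.2258,-.129),large=(.6388,-.0021,.0606))
def lane(k,a,b,z=None):
    v=C[k]; c,q=np.cos(v[2]),np.sin(v[2]); return np.array([v[0]+c*a-q*b,v[1]+q*a+c*b])
def to(x,y,z,yaw=None):
    "shift (share of 50 mm) in tool axes now, turn in 5-degree units (mod half turn) wanted"
    s=ctrl.get_state(); M=R.from_rotvec(s['tool_rot']).as_matrix()
    d=M.T@(np.array([x,y,z])-s['position'])/.05
    ty=np.arctan2(M[1,1],M[0,1]); 
    print('pos',s['position'].round(4),'q',s['qpos'].round(2),'tilt',M[:,2].round(3),'t',round(s['time'],2),'closeyaw',round(ty,3),'F',s['contact_force'].round(1),'w',round(s['width'],3),'g',round(s['grip_force'],1))
    print('shift now-frame',d.round(3))
    if yaw is not None:
        n=-(yaw-ty); n=(n+np.pi/2)%np.pi-np.pi/2
        a=n; t=np.rad2deg(n)/5
        c,q=np.cos(a),np.sin(a); e=np.array([c*d[0]+q*d[1],-q*d[0]+c*d[1],d[2]])
        print('turn',t.round(2),'shift after turn',e.round(3),' alt turn',(t-36*np.sign(t)).round(2))
E
python3 -c "
from h import *
p=lane('medium',*STUD['medium']);print(p);to(*p,.12,-.129)"
```

```text
[0.58711243 0.16558529]
pos [0.2018 0.5915 0.2313] q [-1.31  0.41 -0.01  1.6   0.01  1.13 -0.08] tilt [-0.  0. -1.] t 1.05 closeyaw 1.242 F [ 0.3  0.1 -0.5] w 1.001 g 0.0
shift now-frame [-10.044  -5.574   2.226]
turn 15.71 shift after turn [-7.456  8.738  2.226]  alt turn -20.29
```

>>> send_rows --pt "-0.92 -0.51 0 0 0.2" --pt "-0.92 -0.51 0 0 0.2" --pt "-0.92 -0.51 0 0 0.2" --pt "-0.92 -0.51 0 0 0.2" --pt "-0.92 -0.51 0 0 0.2" --pt "-0.92 -0.51 0 0 0.2" --pt "-0.92 -0.51 0 0 0.2" --pt "-0.92 -0.51 0 0 0.2" --pt "-0.92 -0.51 0 0 0.2" --pt "-0.92 -0.51 0 0 0.2" --pt "-0.84 -0.46 0 0 0.2" --squeeze 60

```text
time: 2.42
position: [0.5883, 0.1647, 0.2315]
tool_rot: [0.515, 3.099, 0.0]
contact_force: [0.1, -0.3, 0.0]
width: 0.404
grip_force: 0.0
```

>>> send_rows --pt "0 0 0.1 0.98 0.2" --pt "0 0 0.1 0.98 0.2" --pt "0 0 0.1 0.98 0.2" --pt "0 0 0.1 0.98 0.2" --pt "0 0 0.1 0.98 0.2" --pt "0 0 0.1 0.98 0.2" --pt "0 0 0.1 0.98 0.2" --pt "0 0 0.1 0.98 0.2" --pt "0 0 0.1 0.98 0.2" --pt "0 0 0.1 0.98 0.2" --pt "0 0 0.1 0.98 0.2" --pt "0 0 0.1 0.98 0.2" --pt "0 0 0.1 0.98 0.2" --pt "0 0 0.1 0.98 0.2" --pt "0 0 0.1 0.98 0.2" --pt "0 0 0.1 1 0.2"

```text
time: 4.42
position: [0.5872, 0.1665, 0.1512]
tool_rot: [-2.362, -2.072, -0.0]
contact_force: [0.1, 0.2, 0.3]
width: 0.396
grip_force: 0.0
```

```bash
python3 -c "
from h import *
p=lane('medium',*STUD['medium']);to(*p,.040,-.129)"
```

```text
pos [0.5872 0.1665 0.1512] q [-0.72  0.5   0.5   1.75 -0.28  0.97 -0.23] tilt [ 0.  0. -1.] t 4.42 closeyaw -0.131 F [0.1 0.2 0.3] w 0.396 g 0.0
shift now-frame [-1.900e-02  1.000e-03  2.224e+00]
turn -0.02 shift after turn [-1.900e-02  1.000e-03  2.224e+00]  alt turn 35.98
```

>>> send_rows --pt "-0.02 0 0.6 0 0.2" --pt "0 0 0.6 0 0.2" --pt "0 0 0.6 0 0.2" --pt "0 0 0.4 0 0.2" --pt "0 0 0 0 0.2" --pt "0 0 0 0 1" --pt "0 0 0 0 1" --pt "0 0 0 0 1" --pt "0 0 0 0 1" --pt "0 0 0 0 1" --squeeze 60

```text
time: 5.68
position: [0.587, 0.1656, 0.0416]
tool_rot: [-2.359, -2.075, -0.001]
contact_force: [-3.8, 0.2, 4.8]
width: 0.102
grip_force: 61.9
```

```bash
python3 -c "
from h import *
p=lane('medium',*STUD['medium']);to(*p,.040,-.129)
cv2.imwrite('pics/a1.png',cv2.resize(ctrl.snapshot('scene')[190:330,280:480,::-1],(800,560),interpolation=2))"
```

```text
pos [0.587  0.1656 0.0416] q [-0.66  0.64  0.43  1.82 -0.37  0.77 -0.16] tilt [ 0.  0. -1.] t 5.67 closeyaw -0.128 F [-3.8  0.2  4.8] w 0.102 g 61.9
shift now-frame [-0.     0.003  0.032]
turn 0.01 shift after turn [-0.     0.003  0.032]  alt turn -35.99
```

View pics/a1.png

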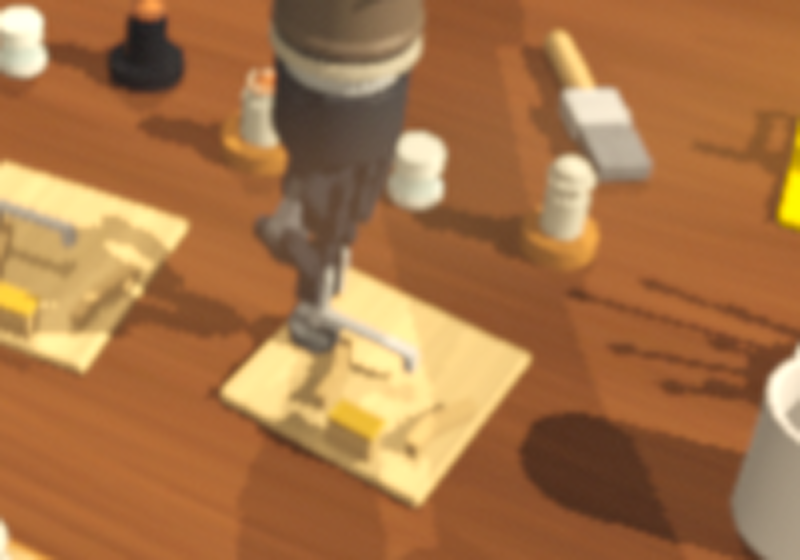

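>>> send_rows --pt "0 0 0.09 0 1" --pt "0 0 0.09 0 1" --pt "0 0 0 0 1" --pt "0 0 0 0 1"

```text
time: 6.22
position: [0.5871, 0.1656, 0.033]
tool_rot: [-2.359, -2.075, -0.001]
contact_force: [-6.6, 0.6, 11.0]
width: 0.098
grip_force: 62.8
```

>>> send_rows --pt "0 0 0 -1 1" --pt "0 0 0 -1 1" --pt "0 0 0 -1 1" --pt "0 0 0 -1 1" --pt "0 0 0 -1 1" --pt "0 0 0 -1 1" --pt "0 0 0 -1 1" --pt "0 0 0 -1 1" --pt "0 0 0 -1 1" --pt "0 0 0 -1 1" --pt "0 0 0 -1 1" --pt "0 0 0 -1 1" --pt "0 0 0 -1 1" --pt "0 0 0 -1 1" --pt "0 0 0 -1 1" --pt "0 0 0 -1 1" --pt "0 0 0 -1 1" --pt "0 0 0 -1 1" --pt "0 0 0 0 1"

```text
time: 8.6
position: [0.5863, 0.1652, 0.0329]
tool_rot: [-0.2, -3.134, -0.0]
contact_force: [-8.0, -0.6, 13.4]
width: 0.098
grip_force: 63.1
```

```bash
python3 -c "
from h import *
p=lane('medium',*STUD['medium']);to(*p,.044,-.129+1.571)"
```

```text
pos [0.5863 0.1652 0.0329] q [-0.36  0.61  0.01  1.8  -0.01  0.73  1.1 ] tilt [-0.001  0.    -1.   ] t 8.6 closeyaw 1.444 F [-8.  -0.6 13.4] w 0.098 g 63.1
shift now-frame [-0.015  0.009 -0.221]
turn 0.02 shift after turn [-0.014  0.009 -0.221]  alt turn -35.98
```

>>> send_rows --pt "0 0 -0.1 0 1" --pt "0 0 -0.11 0 1" --pt "0 0 0 0 1" --pt "0 0 0 0 0.2" --pt "0 0 0 0 0.2" --pt "0 0 -0.2 0 0.2" --pt "0 0 -0.7 0 0.2" --pt "0 0 -0.7 0 -0.2" --pt "0 0 -0.7 0 -0.4"

```text
time: 9.72
position: [0.5873, 0.1653, 0.1597]
tool_rot: [0.201, 3.134, 0.001]
contact_force: [0.9, 0.5, -0.2]
width: 0.698
grip_force: 0.0
```

```bash
python3 -c "
from h import *
t=ctrl.snapshot('top');s=ctrl.snapshot('scene')
b,e,m=base('top',t,(224,204,246,228),'medium'); print(b,e,m)
to(*b,.13,0)
cv2.imwrite('pics/a2.png',np.vstack([cv2.resize(s[200:330,290:490,::-1],(600,390),interpolation=2)]))"
```

```text
[0.41850479 0.26914499] 1.4738874245678577 26.30576491355896
pos [0.5898 0.166  0.1629] q [-0.37  0.45  0.02  1.71 -0.01  0.97  1.1 ] tilt [ 0.008  0.003 -1.   ] t 9.82 closeyaw 1.442 F [ 0.1  0.8 -0.4] w 0.702 g 0.0
shift now-frame [3.666 1.605 0.636]
turn 16.53 shift after turn [ 2.061 -3.431  0.636]  alt turn -19.47
```

View pics/a2.png

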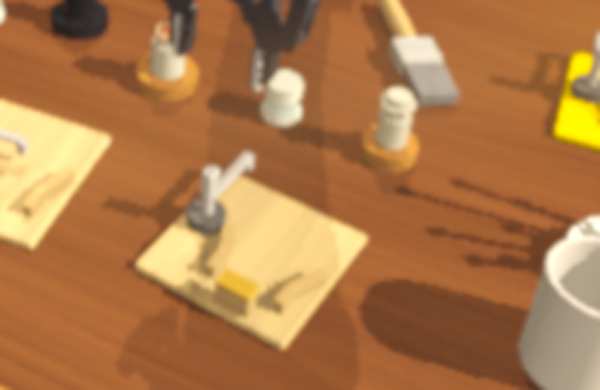

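>>> send_rows --pt "0.733 0.321 0 0 -0.4" --pt "0.733 0.321 0 0 -0.4" --pt "0.733 0.321 0 0 -0.4" --pt "0.733 0.321 0 0 -0.4" --pt "0.733 0.321 0 0 -0.4" --pt "0 0 0.6 0 -0.4" --pt "0 0 0 0 -0.4"

```text
time: 10.7
position: [0.4142, 0.2676, 0.1265]
tool_rot: [-0.2, -3.133, 0.004]
contact_force: [-0.3, -0.3, 0.4]
width: 0.705
grip_force: 0.0
```

```bash
python3 -c "
from h import *
to(.4187,.2693,.017,1.442)"
```

```text
pos [0.4142 0.2676 0.1265] q [-0.63  0.32 -0.05  2.02  0.02  0.81  0.75] tilt [-0.003 -0.002 -1.   ] t 10.7 closeyaw 1.444 F [-0.3 -0.3  0.4] w 0.705 g 0.0
shift now-frame [-0.09   0.05   2.189]
turn 0.02 shift after turn [-0.09   0.05   2.189]  alt turn -35.98
```

>>> send_rows --pt "-0.09 0.05 0.5 0 -0.4" --pt "0 0 0.5 0 -0.4" --pt "0 0 0.5 0 -0.4" --pt "0 0 0.4 0 -0.4" --pt "0 0 0.29 0 -0.4" --pt "0 0 0 0 -0.4" --pt "0 0 0 0 0.3" --pt "0 0 0 0 1" --pt "0 0 0 0 1" --pt "0 0 0 0 1" --pt "0 0 0 0 1" --squeeze 50

```text
time: 12.08
position: [0.4209, 0.2705, 0.0193]
tool_rot: [0.201, 3.134, 0.002]
contact_force: [-0.6, -1.0, 6.7]
width: 0.312
grip_force: 49.0
```

```bash
python3 -c "
from h import *
p=lane('medium',-.070,0); print(p); to(*p,.05,1.442)"
```

```text
[0.55878163 0.23480498]
pos [0.4209 0.2705 0.0193] q [-0.63  0.5  -0.04  2.08  0.04  0.56  0.74] tilt [ 0.001  0.001 -1.   ] t 12.07 closeyaw 1.443 F [-0.6 -1.   6.7] w 0.312 g 49.0
shift now-frame [-2.826 -0.356 -0.61 ]
turn 0.01 shift after turn [-2.827 -0.354 -0.61 ]  alt turn -35.99
```

>>> send_rows --pt "0 0 -0.3 0 1" --pt "0 0 -0.4 0 1" --pt "-0.56 -0.07 0 0 1" --pt "-0.56 -0.07 0 0 1" --pt "-0.56 -0.07 0 0 1" --pt "-0.56 -0.07 0 0 1" --pt "-0.57 -0.07 0 0 1" --pt "0 0 0 0 1" --pt "0 0 0 0 1"

```text
time: 13.2
position: [0.5566, 0.2352, 0.0536]
tool_rot: [-0.201, -3.134, -0.0]
contact_force: [-0.4, 1.0, -0.9]
width: 0.312
grip_force: 49.3
```

```bash
python3 -c "
from h import *
p=lane('medium',-.070,0); to(*p,.0285,1.442)
s=ctrl.snapshot('scene')
cv2.imwrite('pics/a3.png',np.vstack([cv2.resize(s[180:330,290:490,::-1],(600,450),interpolation=2)]))"
```

```text
pos [0.5566 0.2352 0.0536] q [-0.46  0.58 -0.03  1.8   0.02  0.76  0.94] tilt [-0.001  0.    -1.   ] t 13.2 closeyaw 1.443 F [-0.4  1.  -0.9] w 0.312 g 49.3
shift now-frame [-0.044 -0.003  0.503]
turn 0.01 shift after turn [-0.044 -0.003  0.503]  alt turn -35.99
```

View pics/a3.png

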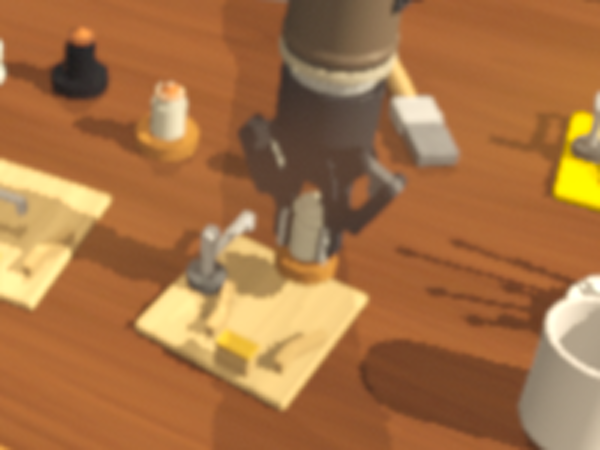

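>>> send_rows --pt "-0.04 0 0.25 0 1" --pt "0 0 0.25 0 1" --pt "0 0 0 0 1" --pt "-0.12 0 0 0 1" --pt "-0.12 0 0 0 1" --pt "-0.12 0 0 0 1" --pt "-0.12 0 0 0 1" --pt "-0.12 0 0 0 1" --pt "-0.12 0 0 0 1" --pt "-0.12 0 0 0 1" --pt "-0.12 0 0 0 1" --pt "-0.12 0 0 0 1" --pt "-0.12 0 0 0 1" --pt "0 0 0 0 1"

```text
time: 15.0
position: [0.6194, 0.2268, 0.0282]
tool_rot: [0.202, 3.135, 0.0]
contact_force: [-0.2, -0.0, -1.4]
width: 0.312
grip_force: 50.4
```

```bash
python3 -c "
from h import *
p=lane('medium',0,0); to(*p,.0275,1.442)"
```

```text
pos [0.6194 0.2268 0.0282] q [-0.41  0.68 -0.03  1.67  0.02  0.79  1.  ] tilt [ 0. -0. -1.] t 15.0 closeyaw 1.442 F [-0.2 -0.  -1.4] w 0.312 g 50.4
shift now-frame [-0.177  0.003  0.015]
turn 0.0 shift after turn [-0.177  0.003  0.015]  alt turn -36.0
```

>>> send_rows --pt "-0.06 0 0.01 0 1" --pt "-0.06 0 0 0 1" --pt "-0.06 0 0 0 1" --pt "-0.03 0 0 0 1" --pt "0 0 0 0 1"

```text
time: 15.62
position: [0.6294, 0.2256, 0.0278]
tool_rot: [0.201, 3.135, 0.0]
contact_force: [-1.1, -0.6, -2.1]
width: 0.311
grip_force: 50.4
```

>>> send_rows --pt "-0.03 0 0 0 1" --pt "-0.03 0 0 0 1" --pt "0 0 0 0 1"

```text
time: 16.0
position: [0.6301, 0.2257, 0.0274]
tool_rot: [-0.2, -3.131, 0.001]
contact_force: [-6.0, 0.3, 2.7]
width: 0.312
grip_force: 50.8
```

>>> send_rows --pt "-0.03 0 0 0 1" --pt "0 0 0 0 1" --pt "0 0 0 0 -0.1" --pt "0 0 0 0 -0.1" --pt "0 0 0 0 -0.1" --pt "0 0 -0.4 0 -0.1" --pt "0 0 -0.7 0 -0.1" --pt "0 0 -0.7 0 -0.1" --pt "0.3 -0.65 -0.3 0 0.2" --pt "0.36 -0.65 0 0 0.2" --pt "0 0 0 0 0.2" --pt "0 0 0 0 0.2"

```text
time: 17.5
position: [0.5935, 0.1655, 0.1341]
tool_rot: [0.201, 3.133, 0.002]
contact_force: [0.4, 0.6, 0.0]
width: 0.402
grip_force: 0.0
```

```bash
python3 -c "
from h import *
t=ctrl.snapshot('scene')
p=lane('medium',*STUD['medium']);to(*p,.042,-.129+1.571)
print(w2p('scene',[[*lane('medium',0,0),.008],[*lane('medium',0,0),.076]]))
cv2.imwrite('pics/a4.png',np.vstack([cv2.resize(t[200:330,290:490,::-1],(600,390),interpolation=2)]))"
```

```text
pos [0.5934 0.1659 0.1337] q [-0.33  0.49 -0.03  1.72  0.01  0.93  1.08] tilt [ 0.001  0.001 -1.   ] t 17.55 closeyaw 1.443 F [-0.9  0.6 -0.3] w 0.401 g 0.0
shift now-frame [ 0.127 -0.025  1.834]
turn 0.02 shift after turn [ 0.127 -0.025  1.834]  alt turn -35.98
[[374.77262724 293.57704063]
 [377.61182476 272.521303  ]]
```

View pics/a4.png

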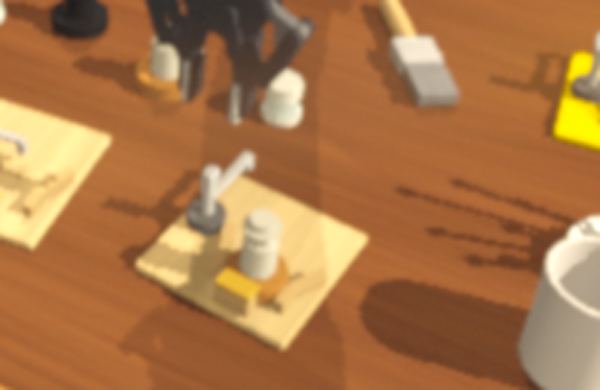

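>>> send_rows --pt "0.127 -0.025 0.6 0 0.2" --pt "0 0 0.6 0 0.2" --pt "0 0 0.5 0 0.2" --pt "0 0 0.13 0 0.2" --pt "0 0 0 0 0.2" --pt "0 0 0 0 1" --pt "0 0 0 0 1" --pt "0 0 0 0 1" --pt "0 0 0 0 1" --pt "0 0 0.07 0 1" --pt "0 0 0.07 0 1" --pt "0 0 0.08 0 1" --pt "0 0 0 0 1" --pt "0 0 0 0 1" --squeeze 60

```text
time: 19.3
position: [0.5871, 0.1648, 0.031]
tool_rot: [0.201, 3.134, 0.001]
contact_force: [-0.1, 0.5, 9.3]
width: 0.101
grip_force: 61.4
```

>>> send_rows --pt "0 0 0.01 0 1" --pt "0 0 0 0 1" --pt "0 0 0 1 1" --pt "0 0 0 1 1" --pt "0 0 0 1 1" --pt "0 0 0 1 1" --pt "0 0 0 1 1" --pt "0 0 0 1 1" --pt "0 0 0 1 1" --pt "0 0 0 1 1" --pt "0 0 0 1 1" --pt "0 0 0 1 1" --pt "0 0 0 1 1" --pt "0 0 0 1 1" --pt "0 0 0 1 1" --pt "0 0 0 1 1" --pt "0 0 0 1 1" --pt "0 0 0 1 1" --pt "0 0 0 1 1" --pt "0 0 0 1 1"

```text
time: 21.8
position: [0.5865, 0.1642, 0.0309]
tool_rot: [-2.362, -2.071, -0.001]
contact_force: [-3.1, -0.9, 15.5]
width: 0.101
grip_force: 62.3
```

```bash
python3 -c "
from h import *
p=lane('medium',*STUD['medium']);to(*p,.040,-.129)"
```

```text
pos [0.5865 0.1642 0.0309] q [-0.63  0.64  0.39  1.82 -0.34  0.74 -0.19] tilt [ 0.  0. -1.] t 21.8 closeyaw -0.131 F [-3.1 -0.9 15.5] w 0.101 g 62.3
shift now-frame [ 0.029  0.008 -0.181]
turn -0.03 shift after turn [ 0.029  0.008 -0.181]  alt turn 35.97
```

Release at the locked angle, rise, and look.

>>> send_rows --pt "0 0 -0.09 0 1" --pt "0 0 -0.09 0 1" --pt "0 0 0 0 1" --pt "0 0 0 0 0.2" --pt "0 0 0 0 0.2" --pt "0 0 -0.2 0 0.2" --pt "0 0 -0.7 0 0.2" --pt "0 0 -0.7 0 0.2" --pt "0 0 -0.7 0 0.2" --pt "0 0 0 0 0.2"

```text
time: 23.05
position: [0.5881, 0.1647, 0.1572]
tool_rot: [2.358, 2.073, 0.008]
contact_force: [-0.0, 0.6, -0.6]
width: 0.397
grip_force: 0.0
```

```bash
python3 -c "
from h import *
p=lane('large',*STUD['large']);to(*p,.16,C['large'][2])
t=ctrl.snapshot('scene');o=ctrl.snapshot('top')
for k,b in(('small',(378,200,400,222)),('large',(286,200,314,228))): print(k,base('top',o,b,k))
print(w2p('scene',[[*lane('medium',-.033,0),.0185],[*lane('medium',-.033,-.065),.0625]]))
cv2.imwrite('pics/a5.png',np.vstack([cv2.resize(t[200:330,290:490,::-1],(600,390),interpolation=2)]))"
```

```text
pos [0.5881 0.1647 0.1572] q [-0.69  0.48  0.47  1.74 -0.26  0.97 -0.25] tilt [ 0.005  0.002 -1.   ] t 23.05 closeyaw -0.128 F [-0.   0.6 -0.6] w 0.397 g 0.0
shift now-frame [-4.696  0.949 -0.064]
turn -2.16 shift after turn [-4.791  0.05  -0.064]  alt turn 33.84
small (array([ 0.43904527, -0.25407059]), np.float64(1.9004731136673114), 21.21249958872795)
large (array([0.42562706, 0.0507551 ]), np.float64(0.6095852836029854), 31.020378693938255)
[[382.1511084  282.25348726]
 [360.3737858  257.22595675]]
```

View pics/a5.png

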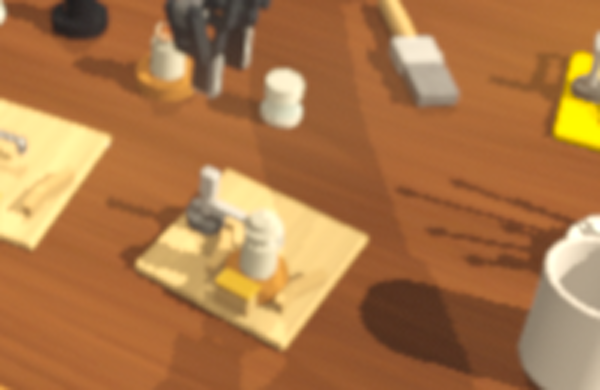

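>>> send_rows --pt "-0.78 0.158 0 0 0.2" --pt "-0.78 0.158 0 0 0.2" --pt "-0.78 0.158 0 0 0.2" --pt "-0.78 0.158 0 0 0.2" --pt "-0.78 0.158 0 0 0.2" --pt "-0.78 0.158 0 0 0.2" --pt "0 0 0.4 -0.72 0.2" --pt "0 0 0.4 -0.72 0.2" --pt "0 0 0.4 -0.72 0.2" --pt "0 0 0 0 0.2" --pt "0 0 0 0 0.2"

```text
time: 24.52
position: [0.6033, -0.0739, 0.0938]
tool_rot: [-2.155, -2.286, 0.001]
contact_force: [0.6, -0.6, 0.3]
width: 0.399
grip_force: 0.0
```

```bash
python3 -c "
from h import *
p=lane('large',*STUD['large']);to(*p,.040,C['large'][2])"
```

```text
pos [ 0.6033 -0.0739  0.0938] q [-0.26  0.55  0.42  1.79 -0.29  0.85  0.35] tilt [-0.001 -0.    -1.   ] t 24.52 closeyaw 0.059 F [ 0.6 -0.6  0.3] w 0.399 g 0.0
shift now-frame [-0.009  0.036  1.075]
turn -0.02 shift after turn [-0.009  0.036  1.075]  alt turn 35.98
```

>>> send_rows --pt "0 0.036 0.5 0 0.2" --pt "0 0 0.4 0 0.2" --pt "0 0 0.17 0 0.2" --pt "0 0 0 0 0.2" --pt "0 0 0 0 1" --pt "0 0 0 0 1" --pt "0 0 0 0 1" --pt "0 0 0 0 1" --pt "0 0 0 0 1" --pt "0 0 0.06 0 1" --pt "0 0 0.06 0 1" --pt "0 0 0.06 0 1" --pt "0 0 0 0 1" --pt "0 0 0 0 1"

```text
time: 26.28
position: [0.6048, -0.0738, 0.0319]
tool_rot: [-2.153, -2.287, 0.0]
contact_force: [-6.7, 0.5, 10.2]
width: 0.096
grip_force: 61.8
```

>>> send_rows --pt "0 0 0.01 -1 1" --pt "0 0 0 -1 1" --pt "0 0 0 -1 1" --pt "0 0 0 -1 1" --pt "0 0 0 -1 1" --pt "0 0 0 -1 1" --pt "0 0 0 -1 1" --pt "0 0 0 -1 1" --pt "0 0 0 -1 1" --pt "0 0 0 -1 1" --pt "0 0 0 -1 1" --pt "0 0 0 -1 1" --pt "0 0 0 -1 1" --pt "0 0 0 -1 1" --pt "0 0 0 -1 1" --pt "0 0 0 -1 1" --pt "0 0 0 -1 1" --pt "0 0 0 -1 1" --pt "0 0 0 0 1"

```text
time: 28.65
position: [0.6036, -0.0748, 0.0316]
tool_rot: [0.095, -3.137, 0.001]
contact_force: [-9.6, -1.0, 14.6]
width: 0.1
grip_force: 62.3
```

>>> send_rows --pt "0 0 -0.1 0 1" --pt "0 0 -0.11 0 1" --pt "0 0 0 0 1" --pt "0 0 0 0 0.2" --pt "0 0 0 0 0.2" --pt "0 0 -0.2 0 0.2" --pt "0 0 -0.7 0 0.2" --pt "0 0 -0.7 0 -0.2" --pt "0 0 -0.7 0 -0.4" --pt "0 0 0 0 -0.4"

```text
time: 29.9
position: [0.6076, -0.0736, 0.1603]
tool_rot: [-0.095, 3.133, -0.001]
contact_force: [0.1, -0.7, -0.2]
width: 0.699
grip_force: 0.0
```

```bash
python3 -c "
from h import *
t=ctrl.snapshot('top')
for k,b in(('small',(378,200,400,222)),('large',(286,200,314,228))): print(k,base('top',t,b,k))
s=ctrl.snapshot('scene'); to(.4257,.0508,.13,C['large'][2]+1.571)
cv2.imwrite('pics/b1.png',np.vstack([cv2.resize(s[170:320,220:420,::-1],(600,450),interpolation=2)]))"
```

```text
small (array([ 0.43907312, -0.25422612]), np.float64(1.933415583629082), 21.230345591902733)
large (array([0.42616459, 0.05078666]), np.float64(0.5665929741126563), 30.98420985043049)
pos [ 0.6055 -0.0735  0.157 ] q [ 0.07  0.46 -0.04  1.72  0.02  0.97  1.65] tilt [ 0.001  0.    -1.   ] t 30.0 closeyaw 1.631 F [ 0.2  0.1 -0.3] w 0.701 g 0.0
shift now-frame [3.44  2.699 0.534]
turn -0.0 shift after turn [3.44  2.7   0.534]  alt turn 36.0
```

View pics/b1.png

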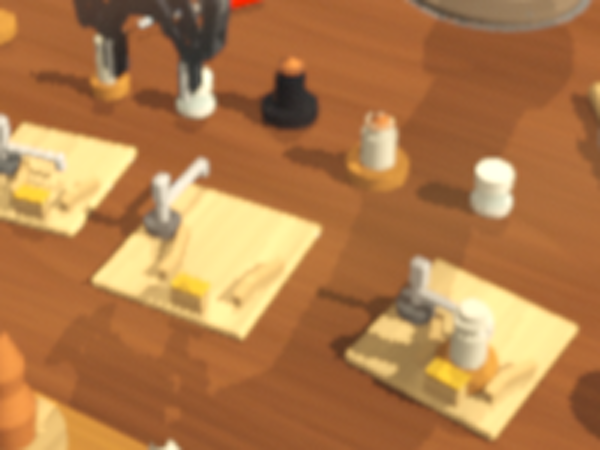

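>>> send_rows --pt "0.575 0.45 0 0 -0.4" --pt "0.575 0.45 0 0 -0.4" --pt "0.575 0.45 0 0 -0.4" --pt "0.575 0.45 0 0 -0.4" --pt "0.575 0.45 0 0 -0.4" --pt "0.575 0.45 0.2 0 -0.4" --pt "0 0 0.4 0 -0.4" --pt "0 0 0 0 -0.4" --pt "0 0 0 0 -0.4"

```text
time: 31.12
position: [0.4251, 0.0505, 0.1263]
tool_rot: [0.094, -3.14, 0.0]
contact_force: [-0.9, -0.1, -0.1]
width: 0.701
grip_force: 0.0
```

```bash
python3 -c "
from h import *
to(.426,.0508,.018,C['large'][2]+1.571)"
```

```text
pos [0.4251 0.0505 0.1263] q [-0.12  0.22 -0.12  2.16  0.04  0.76  1.36] tilt [-0. -0. -1.] t 31.12 closeyaw 1.631 F [-0.9 -0.1 -0.1] w 0.701 g 0.0
shift now-frame [-0.019  0.005  2.167]
turn -0.01 shift after turn [-0.019  0.005  2.167]  alt turn 35.99
```

>>> send_rows --pt "-0.02 0 0.5 0 -0.4" --pt "0 0 0.5 0 -0.4" --pt "0 0 0.5 0 -0.4" --pt "0 0 0.4 0 -0.4" --pt "0 0 0.26 0 -0.4" --pt "0 0 0 0 -0.4" --pt "0 0 0 0 0.3" --pt "0 0 0 0 1" --pt "0 0 0 0 1" --pt "0 0 0 0 1" --pt "0 0 0 0 1" --squeeze 50

```text
time: 32.5
position: [0.4266, 0.0508, 0.0192]
tool_rot: [-0.095, 3.138, 0.0]
contact_force: [-1.6, -0.5, 6.8]
width: 0.359
grip_force: 49.2
```

```bash
python3 -c "
from h import *
p=lane('large',-.072,0); print(p); to(*p,.05,C['large'][2]+1.571)"
```

```text
[ 0.56693216 -0.00646053]
pos [0.4266 0.0508 0.0192] q [-0.15  0.42 -0.1   2.24  0.09  0.48  1.31] tilt [ 0.002  0.    -1.   ] t 32.5 closeyaw 1.631 F [-1.6 -0.5  6.8] w 0.359 g 49.2
shift now-frame [-2.734 -1.312 -0.611]
turn -0.01 shift after turn [-2.733 -1.313 -0.611]  alt turn 35.99
```

>>> send_rows --pt "0 0 -0.3 0 1" --pt "0 0 -0.4 0 1" --pt "-0.547 -0.263 0 0 1" --pt "-0.547 -0.263 0 0 1" --pt "-0.547 -0.263 0 0 1" --pt "-0.547 -0.263 0 0 1" --pt "-0.547 -0.263 0 0 1" --pt "0 0 0 0 1" --pt "0 0 0 0 1"

```text
time: 33.62
position: [0.5654, -0.0063, 0.0531]
tool_rot: [0.095, -3.139, -0.0]
contact_force: [-0.0, 1.1, -2.0]
width: 0.357
grip_force: 49.7
```

```bash
python3 -c "
from h import *
p=lane('large',-.072,0); to(*p,.028,C['large'][2]+1.571)"
```

```text
pos [ 0.5654 -0.0063  0.0531] q [-0.01  0.53 -0.09  1.9   0.07  0.72  1.5 ] tilt [-0.001  0.    -1.   ] t 33.62 closeyaw 1.631 F [-0.   1.1 -2. ] w 0.357 g 49.7
shift now-frame [-0.031 -0.005  0.502]
turn -0.0 shift after turn [-0.031 -0.005  0.502]  alt turn 36.0
```

>>> send_rows --pt "-0.03 0 0.25 0 1" --pt "0 0 0.25 0 1" --pt "0 0 0 0 1" --pt "-0.12 0 0 0 1" --pt "-0.12 0 0 0 1" --pt "-0.12 0 0 0 1" --pt "-0.12 0 0 0 1" --pt "-0.12 0 0 0 1" --pt "-0.12 0 0 0 1" --pt "-0.12 0 0 0 1" --pt "-0.12 0 0 0 1" --pt "-0.12 0 0 0 1" --pt "-0.12 0 0 0 1" --pt "0 0 0 0 1"

```text
time: 35.38
position: [0.6282, -0.0028, 0.0283]
tool_rot: [-0.095, 3.14, 0.0]
contact_force: [-0.3, -0.3, -1.8]
width: 0.361
grip_force: 50.8
```

```bash
python3 -c "
from h import *
p=lane('large',0,0); to(*p,.0275,C['large'][2]+1.571)"
```

```text
pos [ 0.6282 -0.0028  0.0283] q [-0.02  0.64 -0.08  1.75  0.07  0.75  1.5 ] tilt [ 0.  0. -1.] t 35.38 closeyaw 1.631 F [-0.3 -0.3 -1.8] w 0.361 g 50.8
shift now-frame [-0.212  0.001  0.015]
turn -0.0 shift after turn [-0.212  0.001  0.015]  alt turn 36.0
```

>>> send_rows --pt "-0.06 0 0.01 0 1" --pt "-0.06 0 0 0 1" --pt "-0.06 0 0 0 1" --pt "-0.05 0 0 0 1" --pt "-0.03 0 0 0 1" --pt "0 0 0 0 1"

```text
time: 36.12
position: [0.6396, -0.0022, 0.0275]
tool_rot: [0.095, -3.138, 0.0]
contact_force: [-5.0, -0.3, 0.4]
width: 0.359
grip_force: 51.1
```

>>> send_rows --pt "-0.03 0 0 0 1" --pt "-0.02 0 0 0 1" --pt "0 0 0 0 1"

```text
time: 36.5
position: [0.6398, -0.0022, 0.027]
tool_rot: [0.094, -3.133, 0.0]
contact_force: [-11.6, -1.2, 4.7]
width: 0.357
grip_force: 51.5
```

>>> send_rows --pt "0 0 0 0 -0.15" --pt "0 0 0 0 -0.15" --pt "0 0 0 0 -0.15" --pt "0 0 -0.4 0 -0.15" --pt "0 0 -0.7 0 -0.15" --pt "0 0 -0.7 0 -0.15" --pt "0.35 -0.7 -0.3 0 0.2" --pt "0.45 -0.7 0 0 0.2" --pt "0 0 0 0 0.2" --pt "0 0 0 0 0.2"

```text
time: 37.75
position: [0.6082, -0.0738, 0.134]
tool_rot: [-0.095, 3.138, 0.001]
contact_force: [0.1, 0.0, -0.1]
width: 0.4
grip_force: 0.0
```

```bash
python3 -c "
from h import *
p=lane('large',*STUD['large']);to(*p,.042,C['large'][2]+1.571)"
```

```text
pos [ 0.6082 -0.0738  0.134 ] q [ 0.1   0.49 -0.08  1.73  0.04  0.93  1.63] tilt [ 0.002  0.001 -1.   ] t 37.75 closeyaw 1.631 F [ 0.1  0.  -0.1] w 0.4 g 0.0
shift now-frame [ 0.066 -0.007  1.841]
turn -0.01 shift after turn [ 0.066 -0.007  1.841]  alt turn 35.99
```

>>> send_rows --pt "0.066 0 0.6 0 0.2" --pt "0 0 0.6 0 0.2" --pt "0 0 0.5 0 0.2" --pt "0 0 0.14 0 0.2" --pt "0 0 0 0 0.2" --pt "0 0 0 0 1" --pt "0 0 0 0 1" --pt "0 0 0 0 1" --pt "0 0 0 0 1" --pt "0 0 0.07 0 1" --pt "0 0 0.08 0 1" --pt "0 0 0.08 0 1" --pt "0 0 0 0 1" --pt "0 0 0 0 1" --squeeze 60

```text
time: 39.5
position: [0.6052, -0.0749, 0.0306]
tool_rot: [-0.094, 3.138, -0.001]
contact_force: [-0.9, -2.0, 13.8]
width: 0.103
grip_force: 61.8
```

>>> send_rows --pt "0 0 0 1 1" --pt "0 0 0 1 1" --pt "0 0 0 1 1" --pt "0 0 0 1 1" --pt "0 0 0 1 1" --pt "0 0 0 1 1" --pt "0 0 0 1 1" --pt "0 0 0 1 1" --pt "0 0 0 1 1" --pt "0 0 0 1 1" --pt "0 0 0 1 1" --pt "0 0 0 1 1" --pt "0 0 0 1 1" --pt "0 0 0 1 1" --pt "0 0 0 1 1" --pt "0 0 0 1 1" --pt "0 0 0 1 1" --pt "0 0 0 1 1" --pt "0 0 0 0 1"

```text
time: 41.88
position: [0.6045, -0.0759, 0.0305]
tool_rot: [2.155, 2.284, -0.0]
contact_force: [-3.6, -3.4, 15.6]
width: 0.101
grip_force: 62.2
```

```bash
python3 -c "
from h import *
p=lane('large',*STUD['large']);to(*p,.040,C['large'][2])"
```

```text
pos [ 0.6045 -0.0759  0.0305] q [-0.2   0.64  0.35  1.82 -0.3   0.73  0.37] tilt [ 0.001 -0.001 -1.   ] t 41.88 closeyaw 0.058 F [-3.6 -3.4 15.6] w 0.101 g 62.2
shift now-frame [ 0.032  0.014 -0.19 ]
turn -0.03 shift after turn [ 0.032  0.015 -0.19 ]  alt turn 35.97
```

>>> send_rows --pt "0 0 -0.09 0 1" --pt "0 0 -0.09 0 1" --pt "0 0 0 0 1" --pt "0 0 0 0 0.2" --pt "0 0 0 0 0.2" --pt "0 0 -0.2 0 0.2" --pt "0 0 -0.7 0 0.2" --pt "0 0 -0.7 0 0.2" --pt "0 0 -0.7 0 0.2" --pt "0 0 0 0 0.2"

```text
time: 43.12
position: [0.606, -0.0745, 0.1567]
tool_rot: [2.151, 2.285, 0.006]
contact_force: [-0.1, 0.4, 0.2]
width: 0.404
grip_force: 0.0
```

```bash
python3 -c "
from h import *
p=lane('small',*STUD['small']);to(*p,.16,C['small'][2])
s=ctrl.snapshot('scene')
cv2.imwrite('pics/b2.png',np.vstack([cv2.resize(s[170:320,220:420,::-1],(600,450),interpolation=2)]))"
```

```text
pos [ 0.606  -0.0745  0.1567] q [-0.26  0.47  0.41  1.74 -0.23  0.97  0.3 ] tilt [ 0.006  0.    -1.   ] t 43.12 closeyaw 0.061 F [-0.1  0.4  0.2] w 0.404 g 0.0
shift now-frame [-3.603 -0.238 -0.067]
turn -1.36 shift after turn [-3.55  -0.662 -0.067]  alt turn 34.64
```

View pics/b2.png

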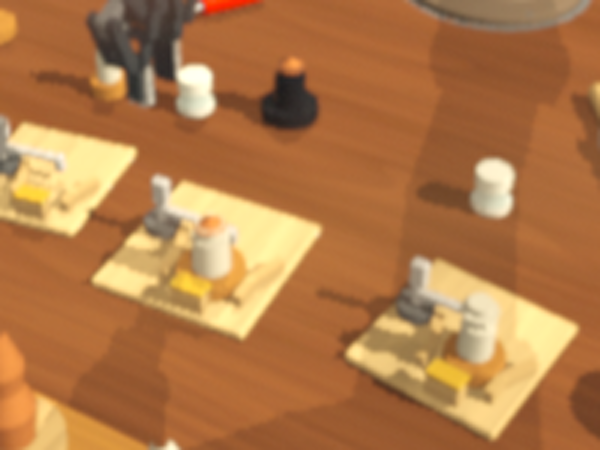

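```bash
python3 -c "
from h import *
t=ctrl.snapshot('top');s=ctrl.snapshot('scene')
cv2.imwrite('pics/b3.png',np.hstack([cv2.resize(t[138:192,225:285,::-1],(400,360),interpolation=2),cv2.resize(t[136:190,290:350,::-1],(400,360),interpolation=2)]))
for k in('medium','large','small'):
    h=[[*lane(k,0,0),.008],[*lane(k,0,0),.024],[*lane(k,0,0),.074]]
    print(k,w2p('top',h).round(1).tolist(),w2p('scene',h).round(1).tolist())
    for n in('top','scene'):
        for d in ctrl.silhouettes('fig_'+k,n)[:3]: print(n,round(d['conf'],2),np.round(d['rect'],1))
"
```

```text
medium [[250.1, 155.7], [249.5, 154.5], [247.4, 150.6]] [[374.8, 293.6], [375.4, 288.8], [377.5, 273.2]]
top 0.46 [248.4 155.3  12.5  15.4]
scene 0.75 [377.  282.3  19.8  30. ]
scene 0.29 [221.8 217.3   5.5  10.3]
large [[315.1, 153.9], [315.2, 152.7], [315.4, 148.8]] [[290.5, 262.7], [290.4, 258.0], [289.8, 242.8]]
top 0.46 [306.9 161.9  18.1  39.5]
scene 0.77 [316.1 201.8  21.5  24.5]
scene 0.74 [290.9 256.1  24.3  25.3]
scene 0.58 [382.9 232.1  14.6  18.7]
small [[368.6, 159.7], [369.3, 158.5], [371.4, 154.8]] [[236.2, 235.5], [235.6, 231.0], [233.6, 216.2]]
top 0.47 [388.7 212.2  11.8  14.1]
```

View pics/b3.png

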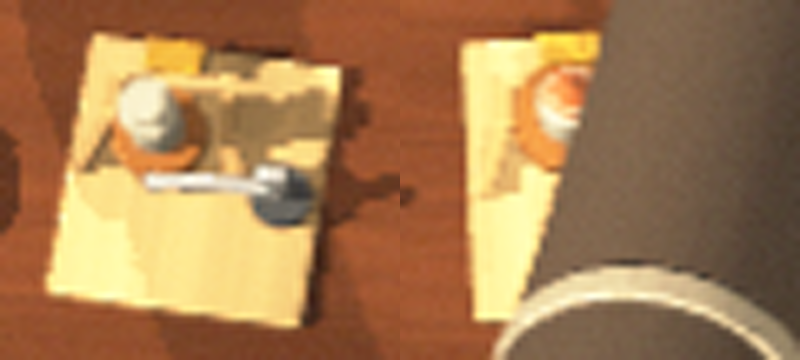

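```bash
python3 -c "
from h import *
to(*lane('medium',-.002,0),.157,C['medium'][2]+1.571)
for a in(0,-.004,-.008): print(w2p('scene',[[*lane('medium',a,0),.076]]),w2p('top',[[*lane('medium',a,0),.076]]))"
```

```text
pos [ 0.6039 -0.0744  0.1526] q [-0.26  0.48  0.41  1.74 -0.23  0.97  0.3 ] tilt [-0.001 -0.    -1.   ] t 43.58 closeyaw 0.06 F [-0.6 -0.1  0.7] w 0.4 g 0.0
shift now-frame [ 5.972  0.808 -0.09 ]
turn -15.83 shift after turn [ 0.329  6.018 -0.09 ]  alt turn 20.17
[[377.61182476 272.521303  ]] [[247.35736956 150.48708666]]
[[378.4969822  271.52579714]] [[247.15259279 151.63005313]]
[[379.37683395 270.53632472]] [[246.94772199 152.77423184]]
```

>>> send_rows --pt "0.85 0.115 0 0 -0.1" --pt "0.85 0.115 0 0 -0.1" --pt "0.85 0.115 0 0 -0.1" --pt "0.85 0.115 0 0 -0.1" --pt "0.85 0.115 0 0 -0.1" --pt "0.85 0.115 0 0 -0.1" --pt "0.85 0.115 0 0 -0.1"

```text
time: 44.45
position: [0.6264, 0.2263, 0.1529]
tool_rot: [-2.153, -2.287, 0.001]
contact_force: [0.0, -0.2, -0.5]
width: 0.549
grip_force: 0.0
```

>>> send_rows --pt "0 0 0 -0.99 -0.1" --pt "0 0 0 -0.99 -0.1" --pt "0 0 0 -0.99 -0.1" --pt "0 0 0 -0.99 -0.1" --pt "0 0 0 -0.99 -0.1" --pt "0 0 0 -0.99 -0.1" --pt "0 0 0 -0.99 -0.1" --pt "0 0 0 -0.99 -0.1" --pt "0 0 0 -0.99 -0.1" --pt "0 0 0 -0.99 -0.1" --pt "0 0 0 -0.99 -0.1" --pt "0 0 0 -0.99 -0.1" --pt "0 0 0 -0.99 -0.1" --pt "0 0 0 -0.99 -0.1" --pt "0 0 0 -0.99 -0.1" --pt "0 0 0 -0.99 -0.1" --pt "0 0 0 0 -0.1"

```text
time: 46.58
position: [0.6264, 0.2247, 0.1529]
tool_rot: [-0.202, -3.134, 0.0]
contact_force: [0.2, -0.1, -0.6]
width: 0.552
grip_force: 0.0
```

```bash
python3 -c "
from h import *
to(*lane('medium',-.003,0),.029,C['medium'][2]+1.571)
s=ctrl.snapshot('scene')
print(w2p('scene',[[*lane('medium',-.033,-.065),.0605],[*lane('medium',-.033,0),.0345]]))
cv2.imwrite('pics/c1.png',cv2.resize(s[240:320,325:425,::-1],(800,640)[:2],interpolation=2)[:600])"
```

```text
pos [0.6264 0.2247 0.1529] q [-0.44  0.55  0.03  1.57 -0.02  1.02  1.04] tilt [-0.001 -0.    -1.   ] t 46.58 closeyaw 1.442 F [ 0.2 -0.1 -0.6] w 0.552 g 0.0
shift now-frame [0.025 0.027 2.477]
turn -0.0 shift after turn [0.025 0.027 2.477]  alt turn 36.0
[[360.31263075 257.84755099]
 [382.85798667 277.43240304]]
```

View pics/c1.png

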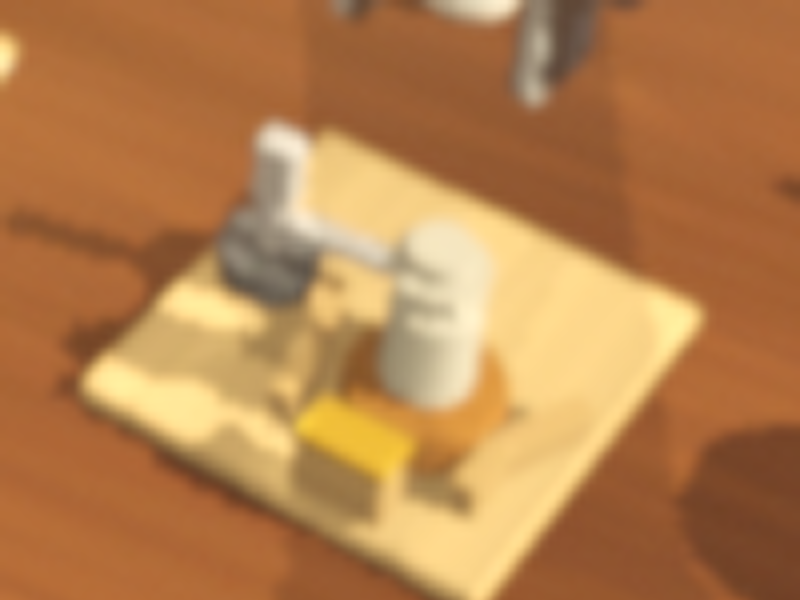

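>>> send_rows --pt "0.06 0.027 0.5 0 -0.1" --pt "0 0 0.5 0 -0.1" --pt "0 0 0.5 0 -0.1" --pt "0 0 0.5 0 -0.1" --pt "0 0 0.46 0 -0.1" --pt "0 0 0 0 -0.1" --pt "0 0 0 0 0.3" --pt "0 0 0 0 1" --pt "0 0 0 0 1" --pt "0 0 0 0 1" --squeeze 40

```text
time: 47.88
position: [0.6245, 0.227, 0.0314]
tool_rot: [0.201, 3.133, 0.001]
contact_force: [0.3, -0.6, 5.9]
width: 0.314
grip_force: 40.0
```

```bash
python3 -c "
from h import *
to(*lane('medium',0,0),.028,C['medium'][2]+1.571)"
```

```text
pos [0.6245 0.227  0.0314] q [-0.44  0.68  0.02  1.66 -0.02  0.8   1.04] tilt [ 0.002  0.001 -1.   ] t 47.88 closeyaw 1.443 F [ 0.3 -0.6  5.9] w 0.314 g 40.0
shift now-frame [-0.077 -0.013  0.069]
turn 0.01 shift after turn [-0.077 -0.013  0.069]  alt turn -35.99
```

>>> send_rows --pt "-0.04 0 0 0 1" --pt "-0.04 0 0 0 1" --pt "-0.04 0 0 0 1" --pt "0 0 0 0 1"

```text
time: 48.38
position: [0.6279, 0.2268, 0.0314]
tool_rot: [-0.2, -3.132, -0.001]
contact_force: [-9.1, 0.5, 13.2]
width: 0.31
grip_force: 40.8
```

>>> send_rows --pt "-0.04 -0.02 0 0 1" --pt "-0.03 0 0 0 1" --pt "0 0 0 0 1"

```text
time: 48.75
position: [0.632, 0.2258, 0.0314]
tool_rot: [-0.2, -3.134, -0.002]
contact_force: [-5.7, 1.3, 9.4]
width: 0.309
grip_force: 40.6
```

>>> send_rows --pt "0 0 0 0 -0.1" --pt "0 0 0 0 -0.1" --pt "0 0 0 0 -0.1" --pt "0 0 -0.4 0 -0.1" --pt "0 0 -0.7 0 -0.1" --pt "0 0 -0.7 0 0.2" --pt "0 0 -0.7 0 0.2" --pt "0 0 0 0 0.2"

```text
time: 49.75
position: [0.6351, 0.2252, 0.1604]
tool_rot: [0.201, 3.129, 0.005]
contact_force: [0.3, 0.9, 0.4]
width: 0.402
grip_force: 0.0
```

```bash
python3 -c "
from h import *
to(*lane('small',*STUD['small']),.15,C['small'][2])
s=ctrl.snapshot('scene')
cv2.imwrite('pics/c2.png',cv2.resize(s[240:320,325:425,::-1],(800,640)[:2],interpolation=2)[:600])
np.save('c2.npy',s)"
```

```text
pos [0.6351 0.2252 0.1604] q [-0.44  0.55  0.03  1.55 -0.02  1.03  1.05] tilt [ 0.007  0.003 -1.   ] t 49.75 closeyaw 1.442 F [0.3 0.9 0.4] w 0.402 g 0.0
shift now-frame [-0.632 -9.602  0.176]
turn 14.48 shift after turn [-9.343 -2.303  0.176]  alt turn -21.52
```

View pics/c2.png

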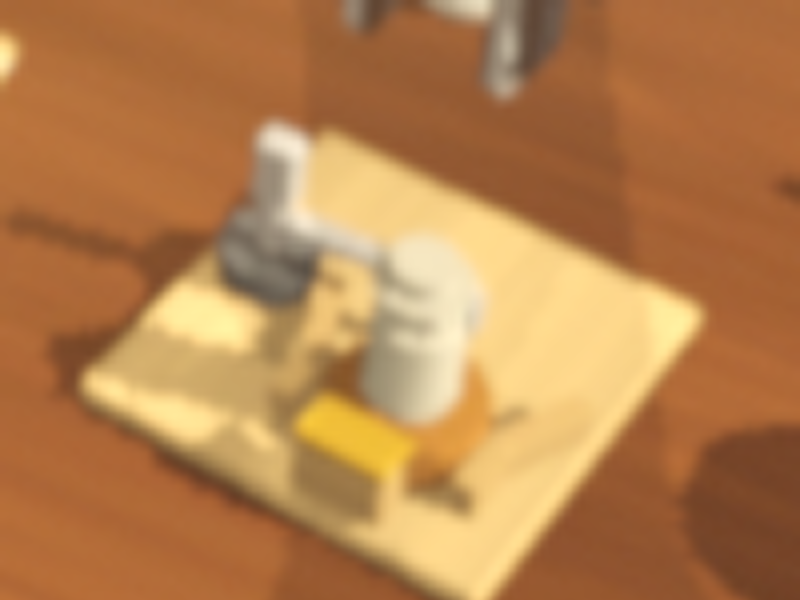

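```bash
python3 -c "
from h import *
def g(p): 
    return cv2.imread(p)
now=cv2.resize(np.load('c2.npy')[200:330,290:490,::-1],(600,390),interpolation=2)
for p in('pics/a4.png','pics/a5.png'):
    a=g(p); T=a[212:275,240:285]  # trunk+hat
    r=cv2.matchTemplate(now,T,cv2.TM_CCOEFF_NORMED); _,m,_,l=cv2.minMaxLoc(r); print(p,m,(l[0]-240)/3,(l[1]-212)/3)
    T=a[255:310,215:250]
    r=cv2.matchTemplate(now,T,cv2.TM_CCOEFF_NORMED); _,m,_,l=cv2.minMaxLoc(r); print('lip',m,(l[0]-215)/3,(l[1]-255)/3)
b=g('pics/b2.png'); T=g('pics/a5.png')[212:275,240:285]
r=cv2.matchTemplate(b,T,cv2.TM_CCOEFF_NORMED); _,m,_,l=cv2.minMaxLoc(r); print('knocked',m,l[0]/3+220-290-80,l[1]/3+170-200-212/3)
"
```

```text
pics/a4.png 0.9784351587295532 0.3333333333333333 -0.3333333333333333
lip 0.9805063605308533 0.3333333333333333 0.0
pics/a5.png 0.974708616733551 0.0 -0.3333333333333333
lip 0.9546380639076233 0.0 0.0
knocked 0.9624761343002319 2.3333333333333712 -1.9999999999999858
```

>>> send_rows --pt "0.1 0.0 0.5 0 -0.1" --pt "0 0 0.5 0 -0.1" --pt "0 0 0.5 0 -0.1" --pt "0 0 0.5 0 -0.1" --pt "0 0 0.5 0 -0.1" --pt "0 0 0.1 0 -0.1" --pt "0 0 0 0 -0.1" --pt "0 0 0 0 0.3" --pt "0 0 0 0 1" --pt "0 0 0 0 1" --pt "0 0 0 0 1" --pt "-0.04 0 0 0 1" --pt "-0.04 0 0 0 1" --pt "0 0 0 0 1"

```text
time: 51.55
position: [0.6305, 0.2255, 0.0267]
tool_rot: [-0.2, -3.133, -0.001]
contact_force: [-6.9, -0.8, 13.2]
width: 0.312
grip_force: 40.7
```

>>> send_rows --pt "-0.04 0 -0.02 0 1" --pt "0 0 0 0 1" --pt "0 0 0 0 1"

```text
time: 51.92
position: [0.6307, 0.2254, 0.0268]
tool_rot: [-0.199, -3.13, 0.0]
contact_force: [-11.1, -0.2, 11.0]
width: 0.315
grip_force: 40.4
```

>>> send_rows --pt "0 0 0 0 -0.1" --pt "0 0 0 0 -0.1" --pt "0 0 0 0 -0.1" --pt "0 0 -0.4 0 -0.1" --pt "0 0 -0.7 0 -0.1" --pt "0 0 -0.7 0 0.2" --pt "0 0 -0.7 0 0.2" --pt "0 0 0 0 0.2" --pt "0 0 0 0 0.2"

```text
time: 53.05
position: [0.6339, 0.2243, 0.152]
tool_rot: [0.201, 3.135, 0.001]
contact_force: [-0.2, 0.2, -1.3]
width: 0.396
grip_force: 0.0
```

```bash
cat > chk.py <<'E'
from h import *
s=ctrl.snapshot('scene'); now=cv2.resize(s[170:330,200:490,::-1],None,fx=3,fy=3,interpolation=2)
def m(f,x0,y0,ox,oy,name):
    T=cv2.imread(f)[y0:y0+63,x0:x0+45]; r=cv2.matchTemplate(now,T,cv2.TM_CCOEFF_NORMED); _,v,_,l=cv2.minMaxLoc(r)
    print(name,round(v,3),'px shift',round(l[0]/3+200-ox-x0/3,2),round(l[1]/3+170-oy-y0/3,2))
m('pics/a5.png',240,212,290,200,'medium'); m('pics/b2.png',185,215,220,170,'large')
E
python3 chk.py; python3 -c "
from h import *
to(*lane('small',*STUD['small']),.15,C['small'][2])"
```

```text
medium 0.971 px shift -0.33 0.0
large 0.926 px shift 0.0 0.33
pos [0.6335 0.2242 0.1511] q [-0.43  0.56  0.03  1.56 -0.02  1.03  1.05] tilt [-0.001 -0.    -1.   ] t 53.1 closeyaw 1.443 F [0.5 0.2 0.9] w 0.403 g 0.0
shift now-frame [-0.659 -9.578  0.025]
turn 14.48 shift after turn [-9.329 -2.267  0.025]  alt turn -21.52
```

>>> send_rows --pt "-0.055 -0.798 0 0 0.2" --pt "-0.055 -0.798 0 0 0.2" --pt "-0.055 -0.798 0 0 0.2" --pt "-0.055 -0.798 0 0 0.2" --pt "-0.055 -0.798 0 0 0.2" --pt "-0.055 -0.798 0 0 0.2" --pt "-0.055 -0.798 0 0 0.2" --pt "-0.055 -0.798 0 0 0.2" --pt "-0.055 -0.798 0 0 0.2" --pt "-0.055 -0.798 0 0 0.2" --pt "-0.055 -0.798 0 0 0.2" --pt "-0.055 -0.798 0 0 0.2"

```text
time: 54.6
position: [0.6047, -0.2557, 0.1501]
tool_rot: [-0.201, -3.133, -0.001]
contact_force: [-0.2, -0.5, 0.0]
width: 0.398
grip_force: 0.0
```

>>> send_rows --pt "0 0 0.08 0.965 0.2" --pt "0 0 0.08 0.965 0.2" --pt "0 0 0.08 0.965 0.2" --pt "0 0 0.08 0.965 0.2" --pt "0 0 0.08 0.965 0.2" --pt "0 0 0.08 0.965 0.2" --pt "0 0 0.08 0.965 0.2" --pt "0 0 0.08 0.965 0.2" --pt "0 0 0.08 0.965 0.2" --pt "0 0 0.08 0.965 0.2" --pt "0 0 0.08 0.965 0.2" --pt "0 0 0.08 0.965 0.2" --pt "0 0 0.08 0.965 0.2" --pt "0 0 0.08 0.965 0.2" --pt "0 0 0.08 0.965 0.2" --pt "0 0 0 0 0.2"

```text
time: 56.6
position: [0.6047, -0.2543, 0.0899]
tool_rot: [-2.011, -2.411, 0.002]
contact_force: [-0.0, 0.7, 0.1]
width: 0.4
grip_force: 0.0
```

```bash
python3 -c "
from h import *
to(*lane('small',*STUD['small']),.040,C['small'][2])"
```

```text
pos [ 0.6047 -0.2543  0.0899] q [ 0.05  0.63  0.41  1.67 -0.3   0.91  0.75] tilt [-0.003  0.    -1.   ] t 56.6 closeyaw 0.18 F [-0.   0.7  0.1] w 0.4 g 0.0
shift now-frame [-0.016  0.006  0.998]
turn 0.01 shift after turn [-0.016  0.006  0.998]  alt turn -35.99
```

>>> send_rows --pt "-0.016 0 0.5 0 0.2" --pt "0 0 0.4 0 0.2" --pt "0 0 0.1 0 0.2" --pt "0 0 0 0 0.2" --pt "0 0 0 0 1" --pt "0 0 0 0 1" --pt "0 0 0 0 1" --pt "0 0 0 0 1" --pt "0 0 0 0 1" --pt "0 0 0.06 0 1" --pt "0 0 0.06 0 1" --pt "0 0 0.07 0 1" --pt "0 0 0 0 1" --pt "0 0 0 0 1" --squeeze 60

```text
time: 58.35
position: [0.6046, -0.2563, 0.0331]
tool_rot: [-2.014, -2.41, 0.001]
contact_force: [-7.1, 0.8, 8.7]
width: 0.1
grip_force: 62.4
```

>>> send_rows --pt "0 0 0 -1 1" --pt "0 0 0 -1 1" --pt "0 0 0 -1 1" --pt "0 0 0 -1 1" --pt "0 0 0 -1 1" --pt "0 0 0 -1 1" --pt "0 0 0 -1 1" --pt "0 0 0 -1 1" --pt "0 0 0 -1 1" --pt "0 0 0 -1 1" --pt "0 0 0 -1 1" --pt "0 0 0 -1 1" --pt "0 0 0 -1 1" --pt "0 0 0 -1 1" --pt "0 0 0 -1 1" --pt "0 0 0 -1 1" --pt "0 0 0 -1 1" --pt "0 0 0 -1 1" --pt "0 0 0 0 1"

```text
time: 60.72
position: [0.6036, -0.257, 0.033]
tool_rot: [0.281, -3.126, 0.001]
contact_force: [-8.3, -0.6, 8.5]
width: 0.095
grip_force: 62.4
```

>>> send_rows --pt "0 0 -0.1 0 1" --pt "0 0 -0.11 0 1" --pt "0 0 0 0 1" --pt "0 0 0 0 0.2" --pt "0 0 0 0 0.2" --pt "0 0 -0.2 0 0.2" --pt "0 0 -0.7 0 0.2" --pt "0 0 -0.7 0 -0.1" --pt "0 0 -0.7 0 -0.3" --pt "0 0 0 0 -0.3"

```text
time: 61.98
position: [0.6079, -0.2561, 0.1616]
tool_rot: [-0.281, 3.123, -0.004]
contact_force: [-0.3, 0.9, -0.6]
width: 0.651
grip_force: 0.0
```

```bash
python3 -c "
from h import *
t=ctrl.snapshot('top')
b,e,m=base('top',t,(378,200,400,222),'small'); print(b,e,m)
for d in ctrl.silhouettes('home_small','scene')[:2]: print(d['conf'],d['rect'])
to(*b,.13,C['small'][2]+1.571)"; python3 chk.py
```

```text
[ 0.44953513 -0.22369528] 3.6632004357593226 12.228075414896011
0.85 [235.3, 230.1, 58.1, 40.9]
pos [ 0.6059 -0.2555  0.158 ] q [ 0.35  0.53 -0.04  1.59  0.02  1.02  2.06] tilt [ 0.001 -0.    -1.   ] t 62.08 closeyaw 1.75 F [-0.5 -0.4 -0.4] w 0.655 g 0.0
shift now-frame [2.963 1.184 0.555]
turn 0.01 shift after turn [2.964 1.183 0.555]  alt turn -35.99
medium 0.961 px shift 0.0 0.0
large 0.988 px shift 0.0 0.0
```

```bash
cat > wing.py <<'E'
from h import *
def wing(k):
    s=ctrl.snapshot('scene'); h=cv2.cvtColor(s,cv2.COLOR_RGB2HSV)
    a,b=STUD[k]; L=-b
    for n,z,f in(('open',.0365,lambda r:(a-r,b)),('locked',.0345,lambda r:(a,b+r))):
        p=w2p('scene',[[*lane(k,*f(r)),z] for r in np.linspace(.015,L-.004,8)]).round().astype(int)
        print(k,n,'sat',[int(h[y,x,1]) for x,y in p])
if __name__=='__main__':
    for k in('small','medium','large'): wing(k)
E
python3 wing.py; python3 -c "
from h import *
t=ctrl.snapshot('top');s=ctrl.snapshot('scene')
print(w2p('top',[[.439,-.254,.016]]),w2p('scene',[[.439,-.254,.016]]))
for n in('top','scene'):
    for d in ctrl.silhouettes('fig_small',n)[:3]:print(n,d['conf'],d['rect'])
h=cv2.cvtColor(t,cv2.COLOR_RGB2HSV)
for y in range(204,222,2): print(y,[tuple(int(q) for q in h[y,x]) for x in range(376,404,3)])"
```

```text
small open sat [40, 38, 38, 38, 36, 33, 29, 36]
small locked sat [107, 116, 110, 106, 101, 102, 104, 107]
medium open sat [92, 106, 110, 116, 160, 172, 170, 170]
medium locked sat [46, 42, 46, 56, 54, 42, 49, 54]
large open sat [87, 112, 124, 140, 171, 176, 175, 175]
large locked sat [45, 44, 47, 73, 173, 173, 104, 54]
[[387.5117419  211.20273984]] [[257.56943769 195.56261539]]
scene 0.73 [284.2, 239.2, 29.1, 17.1]
scene 0.45 [256.1, 191.6, 10.0, 23.2]
scene 0.28 [289.3, 257.3, 80.4, 53.8]
204 [(10, 181, 145), (10, 177, 147), (11, 169, 124), (10, 178, 122), (14, 99, 111), (13, 102, 122), (13, 107, 117), (13, 100, 123), (15, 97, 124), (13, 103, 124)]
206 [(10, 180, 149), (11, 189, 144), (11, 177, 130), (10, 147, 116), (14, 97, 118), (15, 103, 116), (14, 100, 122), (15, 102, 122), (14, 95, 123), (15, 105, 119)]
208 [(9, 176, 158), (10, 177, 157), (9, 171, 128), (12, 135, 144), (14, 101, 114), (14, 107, 119), (14, 102, 122), (14, 101, 121), (14, 101, 124), (13, 105, 121)]
210 [(10, 170, 99), (10, 177, 147), (12, 178, 175), (14, 100, 112), (13, 99, 118), (14, 105, 119), (14, 100, 122), (14, 102, 122), (12, 93, 121), (16, 100, 122)]
212 [(10, 171, 94), (8, 158, 97), (12, 182, 172), (12, 102, 118), (15, 105, 117), (15, 105, 122), (14, 104, 123), (13, 97, 124), (13, 95, 124), (14, 105, 122)]
214 [(10, 184, 93), (11, 182, 94), (10, 169, 139), (15, 99, 113), (16, 97, 118), (15, 105, 124), (13, 101, 124), (14, 104, 125), (15, 102, 123), (13, 101, 126)]
216 [(11, 186, 89), (10, 178, 90), (11, 127, 122), (15, 102, 118), (13, 99, 124), (15, 103, 124), (16, 100, 125), (15, 105, 122), (13, 99, 124), (16, 99, 124)]
218 [(9, 170, 93), (10, 173, 152), (14, 106, 115), (14, 102, 120), (13, 100, 122), (14, 97, 123), (14, 103, 124), (15, 94, 125), (14, 96, 122), (14, 98, 120)]
220 [(10, 173, 153), (10, 176, 148), (14, 100, 112), (17, 108, 116), (14, 106, 118), (14, 100, 125), (14, 104, 123), (15, 106, 123), (14, 102, 123), (13, 97, 123)]
```

>>> send_rows --pt "0.65 0.126 0 0 -0.3" --pt "0.65 0.126 0 0 -0.3" --pt "0.65 0.126 0 0 -0.3" --pt "0.65 0.126 0 0 -0.3" --pt "0.65 0.126 0 0 -0.3" --pt "0 0 0.55 0 -0.3" --pt "0 0 0 0 -0.3" --pt "0 0 0 0 -0.3"

```text
time: 63.48
position: [0.4408, -0.2536, 0.1303]
tool_rot: [-0.282, 3.129, -0.0]
contact_force: [1.2, -0.9, 0.9]
width: 0.651
grip_force: 0.0
```

```bash
python3 -c "
from h import *
t=ctrl.snapshot('top');s=ctrl.snapshot('scene')
to(.439,-.254,.019,C['small'][2]+1.571)
for n in('top','scene'):
    for d in ctrl.silhouettes('fig_small',n)[:3]:print(n,d['conf'],d['rect'])
"
```

```text
pos [ 0.441  -0.2537  0.1305] q [ 0.46  0.33 -0.04  1.98  0.02  0.82  2.16] tilt [ 0.001 -0.    -1.   ] t 63.58 closeyaw 1.751 F [-0.9  0.4 -0.4] w 0.644 g 0.0
shift now-frame [4.20e-02 2.00e-03 2.23e+00]
turn 0.01 shift after turn [4.20e-02 2.00e-03 2.23e+00]  alt turn -35.99
top 0.53 [389.1, 213.9, 6.9, 4.6]
scene 0.52 [256.1, 193.5, 11.8, 24.0]
```

>>> send_rows --pt "0.042 0 0.5 0 -0.3" --pt "0 0 0.5 0 -0.3" --pt "0 0 0.5 0 -0.3" --pt "0 0 0.45 0 -0.3" --pt "0 0 0.28 0 -0.3" --pt "0 0 0 0 -0.3" --pt "0 0 0 0 0.3" --pt "0 0 0 0 1" --pt "0 0 0 0 1" --pt "0 0 0 0 1" --pt "0 0 0 0 1" --squeeze 50

```text
time: 65.05
position: [0.4388, -0.2544, 0.0193]
tool_rot: [-0.281, 3.127, -0.002]
contact_force: [-0.9, 0.2, 7.0]
width: 0.255
grip_force: 48.8
```

```bash
python3 -c "
from h import *
p=lane('small',-.062,0); print(p); to(*p,.055,C['small'][2]+1.571)"
```

```text
[ 0.56089062 -0.20203883]
pos [ 0.4388 -0.2544  0.0193] q [ 0.46  0.51 -0.03  2.06  0.03  0.57  2.15] tilt [ 0.002 -0.001 -1.   ] t 65.05 closeyaw 1.75 F [-0.9  0.2  7. ] w 0.255 g 48.8
shift now-frame [-2.59   0.594 -0.71 ]
turn 0.0 shift after turn [-2.59   0.594 -0.71 ]  alt turn -36.0
```

>>> send_rows --pt "0 0 -0.3 0 1" --pt "0 0 -0.4 0 1" --pt "-0.52 0.119 0 0 1" --pt "-0.52 0.119 0 0 1" --pt "-0.52 0.119 0 0 1" --pt "-0.52 0.119 0 0 1" --pt "-0.52 0.119 0 0 1" --pt "0 0 0 0 1" --pt "0 0 0 0 1"

```text
time: 66.18
position: [0.5598, -0.2017, 0.0536]
tool_rot: [0.281, -3.128, 0.0]
contact_force: [0.1, -0.8, -1.7]
width: 0.257
grip_force: 49.0
```

```bash
python3 -c "
from h import *
p=lane('small',-.062,0); to(*p,.028,C['small'][2]+1.571)"
```

```text
pos [ 0.5598 -0.2017  0.0536] q [ 0.29  0.56 -0.03  1.83  0.03  0.75  1.99] tilt [-0.001 -0.    -1.   ] t 66.17 closeyaw 1.75 F [ 0.1 -0.8 -1.7] w 0.257 g 49.0
shift now-frame [-0.02  -0.009  0.511]
turn 0.0 shift after turn [-0.02  -0.009  0.511]  alt turn -36.0
```

>>> send_rows --pt "-0.02 -0.03 0.25 0 1" --pt "0 0 0.25 0 1" --pt "0 0 0 0 1" --pt "-0.1 0 0 0 1" --pt "-0.1 0 0 0 1" --pt "-0.1 0 0 0 1" --pt "-0.1 0 0 0 1" --pt "-0.1 0 0 0 1" --pt "-0.1 0 0 0 1" --pt "-0.1 0 0 0 1" --pt "-0.1 0 0 0 1" --pt "-0.1 0 0 0 1" --pt "-0.1 0 0 0 1" --pt "0 0 0 0 1"

```text
time: 67.92
position: [0.6116, -0.1935, 0.0283]
tool_rot: [-0.282, 3.129, 0.0]
contact_force: [0.4, 1.0, -1.4]
width: 0.254
grip_force: 50.3
```

```bash
python3 -c "
from h import *
p=lane('small',0,-.001); to(*p,.0275,C['small'][2]+1.571)"
```

```text
pos [ 0.6116 -0.1935  0.0283] q [ 0.25  0.66 -0.03  1.72  0.03  0.76  1.96] tilt [ 0.  0. -1.] t 67.92 closeyaw 1.751 F [ 0.4  1.  -1.4] w 0.254 g 50.3
shift now-frame [-0.212 -0.007  0.015]
turn 0.01 shift after turn [-0.212 -0.007  0.015]  alt turn -35.99
```

>>> send_rows --pt "-0.06 0 0.01 0 1" --pt "-0.06 0 0 0 1" --pt "-0.06 0 0 0 1" --pt "-0.05 0 0 0 1" --pt "-0.03 0 0 0 1" --pt "0 0 0 0 1"

```text
time: 68.68
position: [0.6212, -0.1921, 0.0272]
tool_rot: [0.28, -3.124, -0.001]
contact_force: [-7.1, -1.2, 3.1]
width: 0.255
grip_force: 50.8
```

>>> send_rows --pt "-0.03 0 0 0 1" --pt "-0.02 0 0 0 1" --pt "0 0 0 0 1"

```text
time: 69.05
position: [0.6214, -0.1922, 0.0268]
tool_rot: [0.278, -3.12, -0.001]
contact_force: [-13.0, -1.4, 6.7]
width: 0.252
grip_force: 51.1
```

```bash
python3 -c "
from h import *
p=lane('small',0,-.001); to(*p,.0275,C['small'][2]+1.571)"
```

```text
pos [ 0.6214 -0.1922  0.0268] q [ 0.24  0.68 -0.03  1.69  0.03  0.79  1.95] tilt [-0.01 -0.   -1.  ] t 69.05 closeyaw 1.749 F [-13.   -1.4   6.7] w 0.252 g 51.1
shift now-frame [-0.014  0.002 -0.015]
turn -0.01 shift after turn [-0.014  0.002 -0.015]  alt turn 35.99
```

>>> send_rows --pt "0 0 0 0 -0.05" --pt "0 0 0 0 -0.05" --pt "0 0 0 0 -0.05" --pt "0 0 -0.4 0 -0.05" --pt "0 0 -0.7 0 -0.05" --pt "0 0 -0.7 0 -0.05" --pt "0.25 -0.59 -0.3 0 0.2" --pt "0.4 -0.59 0 0 0.2" --pt "0 0 0 0 0.2" --pt "0 0 0 0 0.2"

```text
time: 70.3
position: [0.6054, -0.2545, 0.1339]
tool_rot: [-0.281, 3.128, 0.0]
contact_force: [0.2, 1.3, 0.3]
width: 0.399
grip_force: 0.0
```

```bash
python3 -c "
from h import *
p=lane('small',-.028,-.061);to(*p,.042,C['small'][2]+1.571)
s=ctrl.snapshot('scene');t=ctrl.snapshot('top')
np.save('sm.npy',s)
print(w2p('scene',[[*lane('small',a,0),z] for a in(0,-.006) for z in(.008,.0725)]).round(1).tolist())
for d in ctrl.silhouettes('fig_small','scene')[:3]:print(d['conf'],d['rect'])"; python3 chk.py
```

```text
pos [ 0.6054 -0.2545  0.1339] q [ 0.34  0.55 -0.02  1.61  0.01  0.97  2.06] tilt [ 0.001  0.    -1.   ] t 70.3 closeyaw 1.75 F [0.2 1.3 0.3] w 0.399 g 0.0
shift now-frame [ 0.012 -0.03   1.837]
turn 0.0 shift after turn [ 0.012 -0.03   1.837]  alt turn -36.0
[[236.2, 235.5], [233.7, 216.7], [237.3, 234.2], [234.8, 215.5]]
0.73 [224.7, 214.0, 15.3, 17.8]
0.57 [235.6, 227.1, 10.5, 25.1]
medium 0.961 px shift 0.0 0.0
large 0.988 px shift 0.0 0.0
```

>>> send_rows --pt "0.012 -0.03 0.6 0 0.2" --pt "0 0 0.6 0 0.2" --pt "0 0 0.5 0 0.2" --pt "0 0 0.14 0 0.2" --pt "0 0 0 0 0.2" --pt "0 0 0 0 1" --pt "0 0 0 0 1" --pt "0 0 0 0 1" --pt "0 0 0 0 1" --pt "0 0 0.07 0 1" --pt "0 0 0.08 0 1" --pt "0 0 0.08 0 1" --pt "0 0 0 0 1" --pt "0 0 0 0 1" --squeeze 60

```text
time: 72.25
position: [0.6055, -0.2569, 0.0306]
tool_rot: [-0.281, 3.127, -0.001]
contact_force: [-0.6, -0.5, 11.9]
width: 0.103
grip_force: 61.7
```

>>> send_rows --pt "0 0 0 1 1" --pt "0 0 0 1 1" --pt "0 0 0 1 1" --pt "0 0 0 1 1" --pt "0 0 0 1 1" --pt "0 0 0 1 1" --pt "0 0 0 1 1" --pt "0 0 0 1 1" --pt "0 0 0 1 1" --pt "0 0 0 1 1" --pt "0 0 0 1 1" --pt "0 0 0 1 1" --pt "0 0 0 1 1" --pt "0 0 0 1 1" --pt "0 0 0 1 1" --pt "0 0 0 1 1" --pt "0 0 0 1 1" --pt "0 0 0 1 1" --pt "0 0 0 0 1"

```text
time: 74.62
position: [0.6044, -0.2586, 0.0306]
tool_rot: [2.015, 2.407, -0.002]
contact_force: [-3.1, -3.0, 14.5]
width: 0.099
grip_force: 61.8
```

>>> send_rows --pt "0 0 -0.09 0 1" --pt "0 0 -0.09 0 1" --pt "0 0 0 0 1" --pt "0 0 0 0 0.2" --pt "0 0 0 0 0.2" --pt "0 0 -0.2 0 0.2" --pt "0 0 -0.7 0 0.2" --pt "0 0 -0.7 0 0.2" --pt "0 0 -0.7 0 0.2" --pt "0 0 0 0 0.2"

```text
time: 75.88
position: [0.6063, -0.2572, 0.157]
tool_rot: [2.01, 2.408, 0.004]
contact_force: [0.2, -0.4, -0.4]
width: 0.4
grip_force: 0.0
```

```bash
python3 wing.py; python3 chk.py; python3 -c "
from h import *
s=ctrl.snapshot('scene'); a=np.load('sm.npy')
now=cv2.resize(s[190:260,200:270],None,fx=4,fy=4,interpolation=2); T=cv2.resize(a[190:260,200:270],None,fx=4,fy=4,interpolation=2)[4*24:4*48,4*30:4*42]
r=cv2.matchTemplate(now,T,cv2.TM_CCOEFF_NORMED);_,v,_,l=cv2.minMaxLoc(r);print('small',v,(l[0]-120)/4,(l[1]-96)/4)
h=s
# stud-top row: first bright low-sat pixel rows in stud column, vs expected locked/free
for k in STUD:
    p=w2p('scene',[[*lane(k,*STUD[k]),z] for z in(.0625,.0645,.0555)]);print(k,p.round(1).tolist())
    x=int(round(p[0,0])); hs=cv2.cvtColor(s,cv2.COLOR_RGB2HSV); y=int(p[0,1]); print([(int(hs[j,x,1]),int(hs[j,x,2])) for j in range(y-5,y+5)])
"
```

```text
small open sat [131, 133, 133, 134, 155, 177, 181, 177]
small locked sat [45, 51, 55, 57, 57, 55, 54, 46]
medium open sat [91, 113, 120, 123, 159, 167, 167, 168]
medium locked sat [50, 41, 45, 57, 53, 42, 49, 53]
large open sat [86, 112, 124, 140, 171, 178, 175, 176]
large locked sat [44, 44, 47, 72, 173, 167, 96, 52]
medium 0.96 px shift 0.0 0.0
large 1.0 px shift 0.0 0.0
small 0.9809892773628235 0.0 0.0
small [[219.8, 209.6], [219.7, 209.0], [220.1, 211.6]]
[(179, 162), (180, 164), (178, 165), (137, 175), (76, 205), (46, 234), (37, 242), (38, 227), (41, 203), (43, 189)]
medium [[360.4, 257.2], [360.4, 256.6], [360.2, 259.4]]
[(168, 150), (169, 148), (154, 151), (109, 166), (64, 195), (47, 213), (46, 211), (49, 193), (52, 175), (55, 172)]
large [[273.6, 230.0], [273.6, 229.4], [273.8, 232.1]]
[(177, 166), (176, 167), (174, 170), (160, 172), (106, 188), (55, 222), (40, 243), (39, 237), (42, 213), (44, 195)]
```

```bash
python3 -c "
from h import *
s=ctrl.snapshot('scene'); a=cv2.imread('pics/scene0.png')[:,:,::-1]
for k,(x,y) in dict(small=(219,209),medium=(360,257),large=(273,230)).items():
    f=lambda im:cv2.resize(cv2.cvtColor(np.ascontiguousarray(im[y-14:y+20,x-14:x+14]),cv2.COLOR_RGB2GRAY),None,fx=5,fy=5,interpolation=2)
    T=f(a)[45:100,45:95]; r=cv2.matchTemplate(f(s),T,cv2.TM_CCOEFF_NORMED);_,v,_,l=cv2.minMaxLoc(r);print(k,round(v,3),(l[0]-45)/5,(l[1]-45)/5)
"
```

```text
small 1.0 0.0 0.0
medium 0.99 0.0 0.2
large 1.0 0.0 0.0
```

Every stud sits as it did when locked at the start, and every figure is still where it was pushed home, so I'm handing it in.

```bash
python3 -c "
from plant import ctrl
print(ctrl.sign_off())"
```

```text
the job is handed in; nothing more can be done
None
```

All three figures are packed upright against their stops, each with its stud locked and the wing across the lane. The medium one got knocked back after locking, so I pushed it home again. I handed the job in at about 76 s.

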